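# Make up the gift set in its fitted tray

### The job

From the pieces set out on the worktop, make up the gift set in the wooden tray: the jar box goes in the long bay at the back with its windows facing the front (the robot's side), the pink packet lies in the middle bay of the front row between the two pale inserts, and the yellow oval tin and the upright green carton each go in the insert cut for them, whichever side that is. Finish with the small round tin on top of the pink packet, in the middle. Every piece must sit flat on its bay floor; set the glass jars down rather than dropping them, and leave the green-lidded oval tin and the orange mug where they stand.

Things in the scene. Friction and masses are not known exactly. Their poses are not given: they have to be found in the camera images.
- tray: Brown wood tray, fixed, 206 (x, to its back, away from the robot) x 280 (y, left) x 12 mm; origin under its centre. Bays 6 mm deep, red felt floors at z 6 mm, rims at z 12 mm: long jar-box bay 70 (x) x 184 (y) mm centred at x +56.5, y 0; packet bay 94 (x) x 64 (y) mm centred at x -40, y 0. The two pale inserts lie at x -40, y +86 and -86 mm
- tin_insert: Pale wood insert 105 (x) x 92 (y) mm, fixed in the left or right end of the tray's front row, with the large bay for the oval tin: 90 (x) x 76 (y) mm, centred. Axes parallel to the tray's; origin under its centre, 6 mm above the worktop; bay floor 1.5 mm and rim 7 mm above the origin
- carton_insert: Pale wood insert 105 (x) x 92 (y) mm, fixed at the other end of the front row, with the small bay for the upright carton: 38 (x) x 60 (y) mm, centred. Axes parallel to the tray's; origin under its centre, 6 mm above the worktop; bay floor 1.5 mm and rim 7 mm above the origin
- jar_box: White card gift box with three little glass jars behind windows and an orange band, 58 mm deep (x) by 172 mm wide (y) by 72 mm high, about 0.42 kg; its top is plain white; origin at the centre of its underside. The windows are on its -x side, which faces to the robot's left, towards the tray, at the start. Grasp it across the 58 mm, at mid width
- pink_packet: Bright pink printed packet of sweets, lying flat on the worktop in a row with the yellow tin, carton and round tin (not those in the wicker bowls): 52 mm (x) by 82 mm (y) by 18 mm thick, about 0.06 kg; origin at the centre of its underside
- yellow_tin: White oval tin with a yellow lid, lying flat: 78 mm (x) by 64 mm (y) by 20 mm high, about 0.07 kg; origin at the centre of its underside
- green_carton: Green carton standing upright in the same row (not the stack far to the right): 26 mm (x) by 48 mm (y) by 75 mm high, about 0.07 kg; origin at the centre of its underside
- round_tin: Small round white pastille tin with a pale rose-tinted lid, 45 mm across, 19 mm high, about 0.035 kg; origin at the centre of its underside
- green_tin: Bystander, not part of the set: white oval tin with a green lid, lying flat at the right of the row, 78 x 64 x 20 mm; origin at the centre of its underside
- orange_mug: Bystander: orange stoneware mug behind the tray's left corner, 85 mm across (118 mm with the handle), 94 mm high; origin on its underside

How it is judged (in metres and radians):
At the end, for the whole second after the job is handed in: Jar box (windows to the front) and pink packet on their bay floors, within 12 mm of centre each way; yellow tin and green carton on their insert floors, within 13 mm of centre; round tin on the packet within 12 mm; heights within 3 mm, tilt under 0.08 rad, all at rest (x of jar_box in the frame of tray between 0.0445 and 0.0685 m and y of jar_box in the frame of tray between -0.012 and 0.012 m and z of jar_box in the frame of tray between 0.003 and 0.009 m and x of tray in the frame of jar_box below -0.03 m and angle between each of jar_box, pink_packet, yellow_tin, green_carton, round_tin's own z axis and vertical below 0.08 rad and linear speed of each of jar_box, pink_packet, yellow_tin, green_carton, round_tin below 0.02 m/s and x of pink_packet in the frame of tray between -0.052 and -0.028 m and y of pink_packet in the frame of tray between -0.012 and 0.012 m and z of pink_packet in the frame of tray between 0.003 and 0.009 m and horizontal distance between yellow_tin and tin_insert below 0.013 m and z of yellow_tin in the frame of tin_insert between -0.0015 and 0.0045 m and horizontal distance between green_carton and carton_insert below 0.013 m and z of green_carton in the frame of carton_insert between -0.0015 and 0.0045 m and horizontal distance between round_tin and pink_packet below 0.012 m and z of round_tin in the frame of pink_packet between 0.015 and 0.021 m); the robot touches nothing.
It fails at once if the green oval tin is shifted by more than 20 mm (distance of green_tin from where it was at the start of the episode above 0.02 m).
It fails at once if the orange mug is shifted by more than 20 mm (distance of orange_mug from where it was at the start of the episode above 0.02 m).
It fails at once if the jar box is let go about 30 mm or more above its bay (dropped) (height (world z) of jar_box above 0.035 m and contact force between jar_box and the fingers below 0.1 N).
It also fails if it takes over 128 s, if anything falls off the work surface, if the arm or the gripper's body presses on something with over 40 N, if the wrist force passes 120 N, or if a joint passes its speed limit or range.

### The arm

A 6-joint arm with a two-finger parallel gripper is mounted at the origin on a cart in front of the work surface, level with it; the furniture and walls round the work are solid. World frame = base frame: x ahead of the robot, y to its left, z up, the work surface at z = 0. Lengths are in mm, angles in degrees, forces in N, time in s.
With the tool pointing down it reaches from about 350 to 925 mm from the base axis. Payload 6.4 kg.
Tool frame: the origin (TCP) lies between the finger pads; the fingertips stand ahead of it and the grasp point (between the pads) lies 5 mm behind it (robot.tip_reach is the z of the fingertips in the tool frame, in mm); z points along the fingers, y is the line along which they close (so a half turn about z gives the same grasp; the last joint's range is limited). The gripper opens to 85 mm and grips with 20 to 120 N. Pads are 22 mm wide; open, the fingers measure 114 mm over their backs; the gripper's body (76 mm by 85 mm) begins 54 mm behind the grasp point. The pads swing forward as they close: fully open they stand 13 mm farther back than shut.
Start: joints at [-9.975, 14.043, 89.255, -0, 76.702, -9.975], TCP at [650.011, 0.004, 222.39] pointing down, gripper open.
Joint ranges: [-179.41, 179.41], [-58.25, 129.5], [7.25, 145.43], [-54.29, 234.29], [11.92, 165.04], [-157.13, 157.13]. Speed limits (degrees/s): [147.25, 147.25, 180, 180, 180, 180].

### API

Orientations are given as [roll, pitch, yaw] about the fixed x, y, z axes, in that order (R = Rz(yaw) Ry(pitch) Rx(roll)).
In Python, from workcell import robot gives the robot as it stands. The module is installed in compiled form; this text tells all that it offers.
- The arm moves only by the tool apply_moves, never from a script. Its argument "deltas" is text: rows parted by semicolons, each of 5 numbers parted by spaces: the opening, from -1 (shut) to 1 (fully open), then the shift along the tool's x, y, z in cm, then the turn about the tool's z in rad. A call has 1 to 8 rows; each row is the pose to reach, as a shift and turn from the pose commanded when the call began, along the tool's axes at that moment; what a row does not reach only later rows make up. A row lasts 1/12 s, in which the tool goes at most 41.7 mm and 7.16 degrees, less where a joint would pass 70% of its speed; a pose out of reach is approached as far as the arm can. A call with a gripper value outside its range is refused whole. The fingers move at their own pace and stop on an object; "newtons" is the grip in N (left out, the last holds). Time passes only in rows, so rows that repeat a pose let the fingers close. It gives the time, the measured TCP pose, the force, the opening and the grip force at its end, in the units of the state.
- robot.get_obs(): the state, without advancing time (a new reading comes with each control period).
- robot.snapshot(name): name is "scene" or "side" or "wrist"; returns the picture (480x640x3 uint8, red, green, blue); there is no depth.
- robot.get_calibration(name): a dict with "K" (3x3 intrinsics, pixels), "k1" (the pictures are not rectified: a ray, as slopes to the right and down, at radius r is drawn at 1 + k1 r^2 times it, then the intrinsics apply), "T" (4x4, takes a point from camera to world coordinates). Camera axes: x right, y up, looking along -z (the intrinsics and any distortion apply to the point x, -y, -z); pixel columns grow to the right and rows downward; lengths in mm; the calibration is good to about 2 mm. A picture is of the moment at which its call begins: read the wrist's pose just before it. get_calibration takes no time and is no camera call; for the wrist camera it gives the pose at the moment of the call.
- robot.close_job(): hands the job in; it is judged then, once.
The state is a dict: "time": time; "joint_pos": joint angles; "joint_vel": joint speeds; "effort": joint torques, N m; "tool_pos": TCP position; "eef_rot": TCP orientation; "force": force on the tool from outside, world axes, zero at the start; "wrist_torque": the same for the moment, N m; "opening": finger opening in mm; "grasp_force": force on a finger pad.
Only numpy, scipy, OpenCV 4.12 (cv2) and the standard library are available. Lean on these libraries where they do the work, as an engineer would, in place of code of your own. Each camera call takes 0.05 s, during which the arm holds its last target. There are 200 camera calls.

## Working session

There is one attempt and no reset: what is moved stays moved. The work goes in short steps, Python scripts to look and compute and a tool call to move; the robot and the scene stay as the last step left them, time stands still between calls to the robot, and variables do not carry over. Pictures are saved under pics/ and viewed, at most 14 in all, crops included, and the job is handed in when it is done.

Besides the shell and the picture viewer there is one more tool, called after "Call:" as name(argument=value, ...), one argument or row to a line, values as JSON. apply_moves: Moves the arm, as the interface text tells. Its arguments: {"type":"object","properties":{"deltas":{"type":"string"},"newtons":{"type":"number"}},"required":["deltas"]}

```bash
mkdir -p pics; cat > h.py <<'E'
from workcell import robot
import numpy as np, cv2
def snap(name,fn):
    c=robot.get_calibration(name); im=robot.snapshot(name)
    cv2.imwrite('pics/'+fn+'.png',im[:,:,::-1]); np.save('pics/'+fn+'.npy',np.array([c['K'].tolist() if hasattr(c['K'],'tolist') else c['K'],c['k1'],np.array(c['T']).tolist()],dtype=object),allow_pickle=True)
    return c
def load(fn):
    K,k1,T=np.load('pics/'+fn+'.npy',allow_pickle=True); return dict(K=np.array(K,float),k1=float(k1),T=np.array(T,float))
def ray(c,u,v):
    K=c['K']; p=cv2.undistortPoints(np.array([[[u,v]]],float),K,np.array([c['k1'],0,0,0,0]))[0,0]
    d=c['T'][:3,:3]@np.array([p[0],-p[1],-1]); return c['T'][:3,3],d
def at(c,u,v,z):
    o,d=ray(c,u,v); return (o+d*(z-o[2])/d[2]).round(1)
def proj(c,P):
    P=np.atleast_2d(P).astype(float); q=(P-c['T'][:3,3])@c['T'][:3,:3]; q=q*[1,-1,-1]
    return cv2.projectPoints(q,np.zeros(3),np.zeros(3),c['K'],np.array([c['k1'],0,0,0,0]))[0][:,0].round(1)
E
python3 - <<'E'
from h import *
for n in ['scene','side','wrist']:
    c=snap(n,n+'0'); print(n,c['T'],c['K'],c['k1'])
print(robot.get_obs(),robot.tip_reach)
E
```

```text
scene [[ 7.95023978e-01  3.54901846e-01 -4.91916207e-01 -2.10336844e+02]
 [-6.06395568e-01  4.45131166e-01 -6.58895030e-01 -1.18881963e+03]
 [-1.48758271e-02  8.22133155e-01  5.69100857e-01  9.94944424e+02]
 [ 0.00000000e+00  0.00000000e+00  0.00000000e+00  1.00000000e+00]] [[620.95888429   0.         317.29643302]
 [  0.         620.95888429 240.38691355]
 [  0.           0.           1.        ]] -0.1313419340236902
side [[ 9.67555942e-01  1.15948302e-01 -2.24480492e-01  2.23891254e+02]
 [-2.51651139e-01  3.63062651e-01 -8.97138348e-01 -1.64742526e+03]
 [-2.25211854e-02  9.24522311e-01  3.80461948e-01  6.72657820e+02]
 [ 0.00000000e+00  0.00000000e+00  0.00000000e+00  1.00000000e+00]] [[561.75369024   0.         317.5898681 ]
 [  0.         561.75369024 239.97322683]
 [  0.           0.           1.        ]] -0.03228245012092075
wrist [[ 9.99997894e-01  2.71199656e-04  2.03425033e-03  6.50935066e+02]
 [-8.23378670e-04  9.60972346e-01  2.76643222e-01  7.02814936e+01]
 [-1.87983277e-03 -2.76644314e-01  9.60970546e-01  3.73841490e+02]
 [ 0.00000000e+00  0.00000000e+00  0.00000000e+00
[... 162 characters left out ...]
2823
{'time': 0.15, 'joint_pos': array([-9.97460511e+00,  1.40770404e+01,  8.93093144e+01, -4.34875656e-04,
        7.67053253e+01, -9.97381381e+00]), 'joint_vel': array([ 0.06594131, -0.15562705, -0.28489542,  0.07595877, -0.02917539,
        0.08777514]), 'effort': array([ 3.57137314e-04, -4.29984105e+01, -3.26552796e+01, -1.40693478e-04,
        3.52074814e-03,  1.27692519e-05]), 'tool_pos': array([6.49539260e+02, 9.16623774e-02, 2.21505713e+02]), 'eef_rot': array([-1.79909632e+02, -1.54621360e-02,  8.99992969e+01]), 'force': array([-0.03869704,  0.3987267 ,  0.90681633]), 'wrist_torque': array([-0.00809055, -0.06229931, -0.02476602]), 'grasp_force': 0.0, 'opening': 85.3070669909596} 14.0
```

View pics/scene0.png

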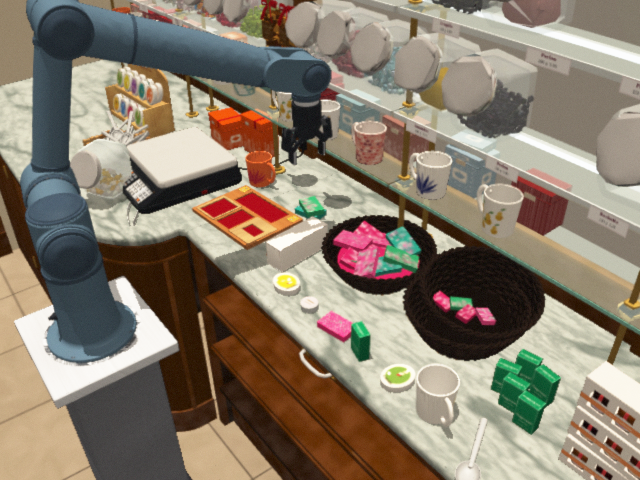

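View pics/wrist0.png

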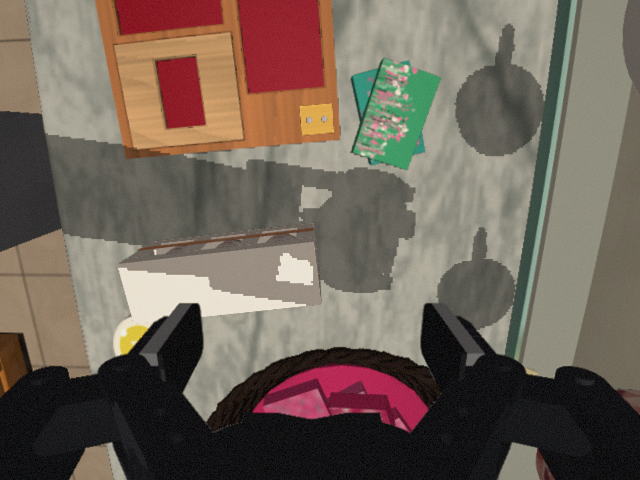

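The scene shows the tray at (247,214), the white jar box at (297,242), the row of yellow tin (287,282), round tin (310,304), packet (335,326), carton (360,340), and the green tin at (398,376). In the wrist view the carton insert is the right-hand one, at (180,92), and the jar box is slightly rotated.

```bash
python3 - <<'E'
from h import *
s=load('scene0');w=load('wrist0')
for n,u,v,z in [('tin',287,281,20),('round',310,302,19),('pack',335,326,18),('carton',360,327,75),('green',398,376,20),('mug',260,160,94),('trayL',194,210,12),('trayB',246,187,12),('trayR',302,218,12),('trayF',246,243,12)]: print(n,at(s,u,v,z))
for n,u,v,z in [('jar topFL',119,267,72),('FR',316,228,72),('BR',321,304,72),('BL',130,324,72),('tray corner R front',126,158,12),('tray corner right back',340,139,12),('ins',115,45,13),('',233,33,13),('',244,140,13),('',131,150,13)]: print(n,at(w,u,v,z))
E
```

```text
tin [ 463.2 -155.6   20. ]
round [ 460.6 -256.1   19. ]
pack [ 455.5 -359.4   18. ]
carton [ 457.1 -444.    75. ]
green [ 461.  -564.9   20. ]
mug [697.4 321.8  94. ]
trayL [445.3 310.6  12. ]
trayB [642.9 329.8  12. ]
trayR [674.2  69.1  12. ]
trayF [476.7  62.6  12. ]
jar topFL [482.4 -38.7  72. ]
FR [654.1  -3.9  72. ]
BR [658.7 -73.3  72. ]
BL [484.2 -94.   72. ]
tray corner R front [471.6  51.   12. ]
tray corner right back [677.1  67.5  12. ]
ins [474.3 150.7  13. ]
 [581.2 158.6  13. ]
 [586.8  66.8  13. ]
 [477.9  58.5  13. ]
```

Call:
apply_moves(
  deltas="1 -4 -2.5 -1 0; 1 -8 -5 -2 0; 1 -12 -7.5 -4 0; 1 -16 -10 -5 0; 1 -20 -12 -6 0; 1 -24 -14 -7 0; 1 -28 -15 -8 0; 1 -30 -15 -8 0",
)

```text
time: 0.82
tool_pos: [501.9, -287.4, 301.3]
eef_rot: [180.0, 0.0, 90.0]
force: [1.2, 0.0, 0.3]
opening: 85.2
grasp_force: 0.0
```

```bash
python3 - <<'E'
from h import *
snap('wrist','wrow');print(robot.get_obs()['tool_pos'],robot.get_obs()['time'])
E
```

```text
[ 500.72925758 -294.50988908  302.34406965] 0.8667
```

Call:
apply_moves(
  deltas="1 4 0.5 0 0; 1 8 1 0 0; 1 12 2 0 0; 1 16 3 0 0; 1 20 4 0 0; 1 24 5 0 0; 1 28 6 0 0; 1 32 6 0 0",
)

```text
time: 1.53
tool_pos: [563.8, 36.2, 299.7]
eef_rot: [-180.0, -0.0, 90.0]
force: [0.6, -0.5, 0.6]
opening: 85.7
grasp_force: 0.0
```

Call:
apply_moves(
  deltas="1 3 0 0 0; 1 6 0 0 0; 1 9 0 0 0; 1 10 0 0 0; 1 10 0 0 0",
)

```text
time: 1.95
tool_pos: [562.8, 136.1, 299.7]
eef_rot: [-180.0, -0.0, 90.2]
force: [0.1, -0.3, -0.2]
opening: 85.2
grasp_force: 0.0
```

```bash
python3 - <<'E'
from h import *
snap('wrist','wtray');print(robot.get_obs()['tool_pos'],robot.get_obs()['time'])
E
```

```text
[562.9599443  134.5252949  299.73940148] 2.0
```

View pics/wrow.png

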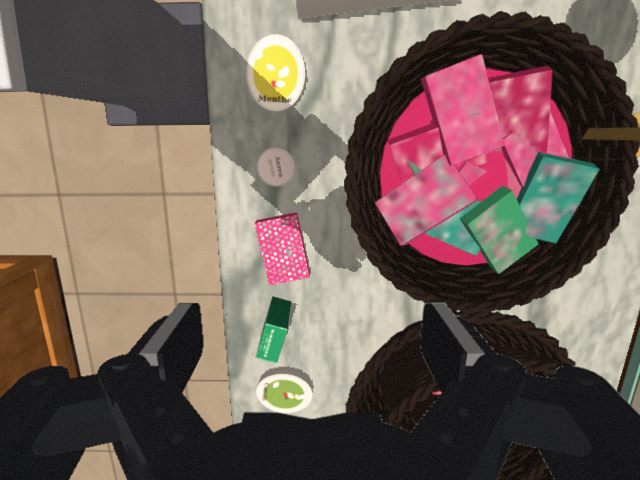

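View pics/wtray.png

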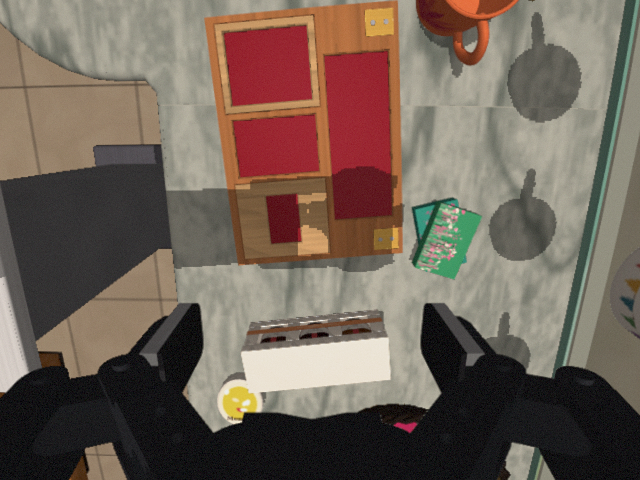

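The row view shows the yellow tin (276,72), round tin (276,167), packet (282,249), carton top (272,343) and green tin (285,393). The tray view shows the tray corners at (207,17), (397,2), (401,251) and (241,264), the large tin insert on the left at (268,65), and the jar box top at (317,365) with its windows facing the tray.

```bash
cat > m.py <<'E'
from h import *
from scipy.optimize import least_squares
t=load('wtray');r=load('wrow')
def fit(c,px,model,x0):
    # model: body points; fit x,y,yaw to pixels
    model=np.array(model,float)
    def f(p):
        a=p[2];R=np.array([[np.cos(a),-np.sin(a)],[np.sin(a),np.cos(a)]])
        P=np.c_[model[:,:2]@R.T+p[:2],model[:,2]]
        return (proj(c,P)-np.array(px)).ravel()
    s=least_squares(f,x0,x_scale=[1,1,.01],diff_step=1e-3); return s.x[:2].round(1),np.degrees(s.x[2]).round(2),s.fun.round(1)
def box(a,b,z): return [(-a/2,b/2,z),(a/2,b/2,z),(a/2,-b/2,z),(-a/2,-b/2,z)]
E
python3 - <<'E'
from m import *
print('tray',fit(t,[(207,17),(397,2),(401,251),(241,264)],box(206,280,12),[560,190,.1]))
b=box(70,184,12);b=[(x+56.5,y,z) for x,y,z in b]
print('bay',fit(t,[(324,54),(391,50),(393,215),(334,220)],b,[560,190,.1]))
print('jar',fit(t,[(243,348),(388,337),(390,378),(249,391)],box(172,58,72),[570,-50,.1]))
print('pack',fit(r,[(255,220),(297,213),(309,277),(269,285)],box(52,82,18),[455,-360,.1]))
im=cv2.imread('pics/wrow.png');hsv=cv2.cvtColor(im,cv2.COLOR_BGR2HSV)
out=cv2.resize(im[0:420,200:360],None,fx=1.0,fy=1.0)
a=cv2.resize(im[0:210,200:350],None,fx=2.8,fy=2.8,interpolation=3);b=cv2.resize(im[205:415,200:350],None,fx=2.8,fy=2.8,interpolation=3)
cv2.imwrite('pics/crop1.png',np.hstack([a,b])[:, :800]);print(np.hstack([a,b]).shape)
E
```

```text
tray (array([564. , 198.3]), np.float64(5.41), array([-3. ,  1.7,  0.1, -3.1,  3.7,  0.3, -0.5,  1.6]))
bay (array([563.9, 198. ]), np.float64(5.55), array([-0.3,  0.9, -3. , -1.3,  1.4, -0.6,  2.7, -0.3]))
jar (array([570.9, -52. ]), np.float64(5.72), array([-1.6,  0.3,  1.1, -1.3,  0.8,  0.3, -0.3, -1. ]))
pack (array([ 467.9, -351.5]), np.float64(5.88), array([ 1.9, -1. ,  3. ,  1.5, -1.7,  1.3, -2.7, -2.7]))
(588, 840, 3)
```

View pics/crop1.png

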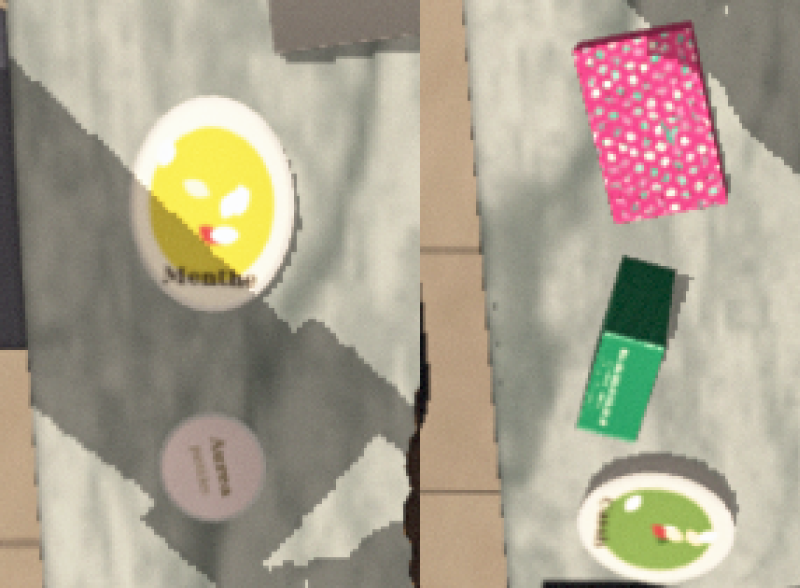

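The crop shows the yellow tin top centred at (213,203), the round tin at (213,467), and the carton top as the bright quad (604,332)-(665,347)-(637,440)-(577,428). The packet top is (576,53)-(692,34)-(727,200)-(614,223).

```bash
python3 - <<'E'
from m import *
s=load('scene0')
cr=lambda L:[(200+(x-420)/2.8,205+y/2.8) for x,y in L]
print('pack',fit(r,cr([(576,53),(692,34),(727,200),(614,223)]),box(52,82,18),[455,-360,.1]))
print('carton',fit(r,cr([(604,332),(665,347),(637,440),(577,428)]),box(26,48,75),[455,-444,-.2]))
print('tin',at(r,276.2,72.7,19),'round',at(r,276.1,166.6,18),'green',at(r,*cr([(656,525)])[0],19))
print('bowl',at(r,490,14,70),at(r,347,170,70))
im=cv2.imread('pics/wrow.png');h=cv2.cvtColor(im,cv2.COLOR_BGR2HSV)[0:140,220:330]
m=((h[...,0]>22)&(h[...,0]<35)&(h[...,1]>150)).astype(np.uint8)
c=max(cv2.findContours(m,0,2)[0],key=cv2.contourArea);print(cv2.fitEllipse(cv2.convexHull(c)))
# scene crop of row and jar/tray
im=cv2.imread('pics/scene0.png')
cv2.imwrite('pics/crop2.png',cv2.resize(im[180:400,180:420],None,fx=2.5,fy=2.5,interpolation=3))
P=dict(tray=[564,198,12],tin=[*at(r,276.2,72.7,19)])
for n in P: print(n,proj(s,P[n]))
E
```

```text
pack (array([ 468. , -354.3]), np.float64(5.73), array([ 1.4, -2.7,  3.1, -0.2, -2.3,  4.1, -3. , -0.3]))
carton (array([ 457., -448.]), np.float64(-11.46), array([-1.9, -0.1, -1.2, -1.3,  1.5,  1.1,  1.1,  1.5]))
tin [ 465.1 -150.9   19. ] round [ 462.5 -251.6   18. ] green [ 465.3 -559.3   19. ]
bowl [ 670.1 -105.8   70. ] [ 539.5 -251.    70. ]
((55.18814468383789, 72.83441925048828), (42.95161437988281, 53.85124969482422), 179.617919921875)
tray [[246.9 212.3]]
tin [[286.5 280.1]]
```

View pics/crop2.png

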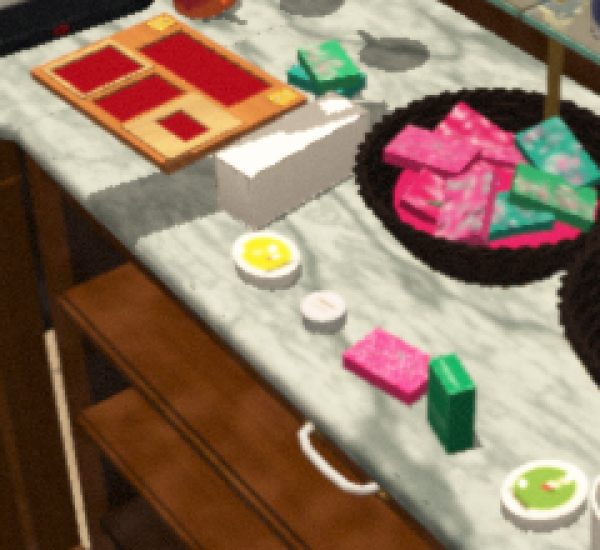

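In the scene crop the tray corners are at about (32,72), (165,14), (305,100) and (167,163), the tin lid at (267,253), the round tin lid at (324,307), and the packet top at (391,358).

```bash
python3 - <<'E'
from m import *
s=load('scene0')
cr=lambda L:[(180+x/2.5,180+y/2.5) for x,y in L]
print('tray',fit(s,cr([(32,72),(165,14),(305,100),(167,163)]),box(206,280,12),[560,190,.1]))
print('tin',at(s,*cr([(267,253)])[0],19),'round',at(s,*cr([(324,307)])[0],18),'pack',at(s,*cr([(391,358)])[0],18))
print('jar',fit(s,cr([(216,156),(342,97),(372,118),(253,181)]),box(172,58,72),[570,-50,.1]))
w=load('wrist0')
print('jar w0',fit(w,[(119,267),(316,228),(321,304),(130,324)],box(172,58,72),[570,-50,.1]))
E
```

```text
tray (array([558.1, 191.9]), np.float64(5.72), array([-1.5,  0.2, -0.9, -0.4,  1.3, -1.1,  0.9,  2. ]))
tin [ 463.1 -154.9   19. ] round [ 458.8 -256.9   18. ] pack [ 464.  -353.9   18. ]
jar (array([568.6, -60.5]), np.float64(5.73), array([-0.3, -1.1, -2.5, -2.2,  0.1, -2.4, -0.8, -1.8]))
jar w0 (array([570.2, -51.7]), np.float64(5.73), array([-1.9, -7.9, -1.4, 11.9,  0. , -1.4,  2.8, -4.8]))
```

Call:
apply_moves(
  deltas="1 3 0 1 0; 1 6 0 2 0; 1 6 0 4 0; 1 6 0 4 0; 1 6 0 4 0; 1 6 0 4 0",
)

```text
time: 2.5
tool_pos: [563.9, 192.5, 261.0]
eef_rot: [180.0, 0.0, 89.9]
force: [0.3, 0.5, 0.4]
opening: 85.6
grasp_force: 0.0
```

```bash
python3 - <<'E'
from h import *
snap('wrist','wt2');print(robot.get_obs()['tool_pos'],robot.get_obs()['time'])
E
```

```text
[564.10909935 192.59071462 261.48176101] 2.55
```

Call:
apply_moves(
  deltas="1 -2 -1 -2 0.125; 1 -4 -2 -4 0.25; 1 -6 -3 -4 0.375; 1 -8 -4 -4 0.5; 1 -8 -6 -4 0.625; 1 -8 -8 -4 0.75; 1 -8 -8 -4 0.875; 1 -8 -8 -4 1",
)

```text
time: 3.22
tool_pos: [483.1, 113.0, 302.0]
eef_rot: [179.9, -0.2, 32.3]
force: [0.3, 0.4, -0.1]
opening: 85.3
grasp_force: 0.0
```

Call:
apply_moves(
  deltas="1 0 0 0 0.125; 1 0 0 0 0.25; 1 0 0 0 0.375; 1 0 0 0 0.471; 1 0 0 0 0.471; 1 0 0 0 0.471; 1 0 0 0 0.471; 1 0 0 0 0.471",
)

```text
time: 3.88
tool_pos: [483.4, 113.7, 300.6]
eef_rot: [180.0, -0.0, 5.8]
force: [0.2, -0.4, -0.5]
opening: 85.4
grasp_force: 0.0
```

```bash
python3 - <<'E'
from h import *
snap('wrist','wt3');print(robot.get_obs()['tool_pos'],robot.get_obs()['eef_rot'],robot.get_obs()['time'])
a=cv2.imread('pics/wt2.png');b=cv2.imread('pics/wt3.png')
cv2.imwrite('pics/c3.png',np.hstack([a[0:480,180:450],b[:,:]])[:, :910][:, :])
cv2.imwrite('pics/c3.png',cv2.resize(a[:400,140:440],None,fx=1.5,fy=1.5,interpolation=3))
E
```

```text
[483.3486512  113.7897143  300.41871224] [ 1.79997343e+02 -2.19624305e-02  5.76295584e+00] 3.9333
```

View pics/c3.png

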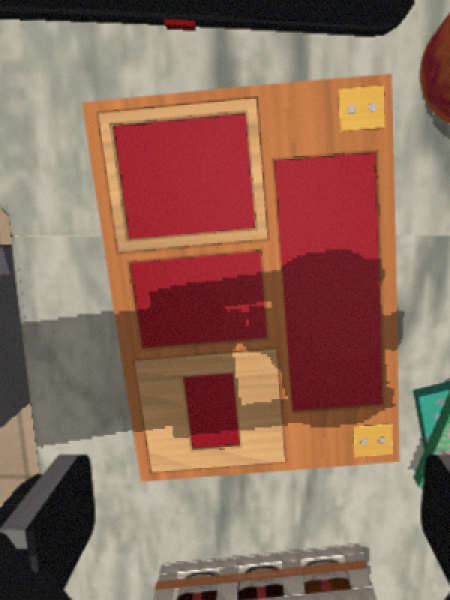

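View pics/wt3.png

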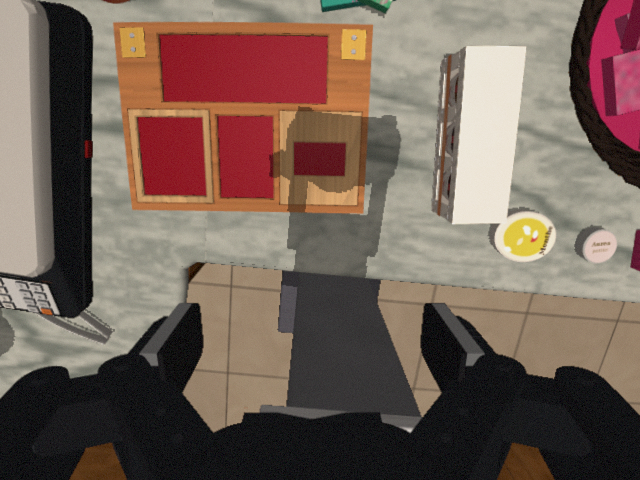

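In wt2's crop the tray corners are at (83,102), (391,74), (399,461) and (142,480). In wt3 the tray corners are (133,211), (114,23), (372,24) and (364,213), the jar top is (453,223), (466,46), (524,46) and (511,222), the tin is at (526,237) and the round tin at (599,245).

```bash
python3 - <<'E'
from m import *
a=load('wt2');b=load('wt3')
cr=lambda L:[(140+x/1.5,y/1.5) for x,y in L]
print('tray2',fit(a,cr([(83,102),(391,74),(399,461),(142,480)]),box(206,280,12),[560,190,.1]))
bb=[(x+56.5,y,12) for x,y,z in box(70,184,12)]
print('bay2',fit(a,cr([(274,158),(377,152),(384,405),(291,411)]),bb,[560,190,.1]))
print('tray3',fit(b,[(133,211),(114,23),(372,24),(364,213)],box(206,280,12),[560,190,.1]))
print('bay3',fit(b,[(162,103),(160,35),(328,35),(328,104)],bb,[560,190,.1]))
print('jar3',fit(b,[(453,223),(466,46),(524,46),(511,222)],box(172,58,72),[570,-50,.1]))
print(at(b,526,237,19),at(b,599,245,18))
E
```

```text
tray2 (array([563.6, 198.4]), np.float64(5.44), array([-1.3,  1.5, -0.9, -1.9,  2.1, -1.6,  1.5,  1. ]))
bay2 (array([563.1, 198.3]), np.float64(5.14), array([-0.6,  1. , -0.8, -1.4,  0.3, -0.8,  1.6,  0.5]))
tray3 (array([562. , 197.4]), np.float64(5.29), array([ 0.6,  0. , -1.1,  1. ,  0.3, -0.4,  0.1, -0.6]))
bay3 (array([561.6, 196.3]), np.float64(5.49), array([ 1.9,  0.3, -1.8,  0.6,  0.1, -0.2, -0.8, -0.9]))
jar3 (array([570.3, -55.4]), np.float64(5.48), array([-2. , -0.3,  2.8, -1.3,  4.7,  0.4, -6.3,  1. ]))
[ 463.6 -153.    19. ] [ 462.8 -250.7   18. ]
```

```bash
cat >> m.py <<'E'
TRAY=(562.5,197.5,5.4)
def tr(x,y):
    a=np.radians(TRAY[2]); return TRAY[0]+x*np.cos(a)-y*np.sin(a),TRAY[1]+x*np.sin(a)+y*np.cos(a)
def go(frm,to):
    # frm,to=(x,y,z,yaw): delta in tool axes cm, rad
    a=np.radians(frm[3]);dx,dy,dz=np.subtract(to[:3],frm[:3])
    d=[dx*np.cos(a)+dy*np.sin(a),dx*np.sin(a)-dy*np.cos(a),-dz]
    t=-((to[3]-frm[3]+180)%360-180)
    return (np.array(d)/10).round(2),np.radians(t).round(3)
def cur():
    o=robot.get_obs(); return (*o['tool_pos'],o['eef_rot'][2])
E
python3 - <<'E'
from m import *
c=cur();print(c, go(c,(570.5,-54,110,5.7)))
jt=tr(56.5,0);print(jt,go((570.5,-54,150,5.7),(*jt,150,95.4)))
print([tr(*p) for p in [(-40,0),(-40,86),(-40,-86)]])
E
```

```text
(np.float64(483.34865119589426), np.float64(113.78971429772585), np.float64(300.41871223727526), np.float64(5.762955843461566)) (array([ 6.99, 17.57, 19.04]), np.float64(0.001))
(np.float64(618.749251000074), np.float64(202.81711970249606)) (array([  7.35, -25.08,  -0.  ]), np.float64(-1.566))
[(np.float64(522.6775214158768), np.float64(193.73566746725942)), (np.float64(514.5842064704846), np.float64(279.3539964231243)), (np.float64(530.770836361269), np.float64(108.11733851139454))]
```

Call:
apply_moves(
  deltas="1 1.2 3 3 0; 1 2.4 6 5 0; 1 3.6 9 8 0; 1 4.8 12 10 0; 1 6 15 12.5 0; 1 7 17.6 15 0; 1 7 17.6 18 0; 1 7 17.6 19 0",
)

```text
time: 4.6
tool_pos: [568.1, -54.9, 105.5]
eef_rot: [-179.8, 0.4, 5.6]
force: [-1.5, 0.5, -1.5]
opening: 85.6
grasp_force: 0.0
```

Call:
apply_moves(
  deltas="1 0 0 0 0; 1 0 0 3 0; 1 0 0 5 0; 1 0 0 7.3 0; 1 0 0 7.3 0; 1 0 0 7.3 0",
  newtons=50,
)

```text
time: 5.1
tool_pos: [570.5, -53.4, 38.1]
eef_rot: [-180.0, 0.0, 5.8]
force: [0.6, -0.4, 0.1]
opening: 85.4
grasp_force: 0.0
```

Call:
apply_moves(
  deltas="-1 0 0 0 0; -1 0 0 0 0; -1 0 0 0 0; -1 0 0 0 0; -1 0 0 0 0; -1 0 0 0 0; -1 0 0 0 0; -1 0 0 0 0",
  newtons=50,
)

```text
time: 5.77
tool_pos: [572.3, -54.2, 40.0]
eef_rot: [179.9, -0.2, 5.7]
force: [-1.2, 2.3, 6.6]
opening: 57.0
grasp_force: 53.8
```

Call:
apply_moves(
  deltas="-1 0 0 -1 0; -1 0 0 -3 0; -1 0 0 -6 0; -1 0 0 -9 0; -1 0 0 -12 0; -1 0 0 -12 0",
)

```text
time: 6.27
tool_pos: [574.4, -55.3, 165.1]
eef_rot: [179.7, -0.7, 5.7]
force: [3.1, 0.3, -1.8]
opening: 57.4
grasp_force: 55.5
```

Call:
apply_moves(
  deltas="-1 0.9 -2 0 -0.12; -1 1.8 -5 0 -0.24; -1 2.7 -8 0 -0.36; -1 3.6 -11 0 -0.48; -1 4.5 -14 0 -0.6; -1 5.4 -17 0 -0.72; -1 6.3 -20 0 -0.84; -1 7.2 -23 0 -0.96",
)

```text
time: 6.93
tool_pos: [618.2, 183.2, 155.7]
eef_rot: [-179.9, 0.1, 61.1]
force: [1.3, 0.1, -5.0]
opening: 57.0
grasp_force: 55.4
```

Call:
apply_moves(
  deltas="-1 0 0 0 -0.12; -1 0 0 0 -0.24; -1 0 0 0 -0.36; -1 0 0 0 -0.48; -1 0 0 0 -0.606; -1 0 0 0 -0.606; -1 0 0 0 -0.606",
)

```text
time: 7.52
tool_pos: [618.3, 181.7, 156.0]
eef_rot: [-179.9, 0.0, 95.3]
force: [0.9, -0.4, -4.7]
opening: 57.4
grasp_force: 55.6
```

```bash
python3 - <<'E'
from m import *
snap('wrist','j1');c=cur();jt=tr(56.5,0);print(c,robot.get_obs()['time'],robot.get_obs()['opening'],go(c,(*jt,130,95.4)))
E
```

```text
(np.float64(618.5205617214765), np.float64(181.71555002657362), np.float64(156.25609049404446), np.float64(95.27012238690774)) 7.5667 57.92731147932618 (array([2.1 , 0.22, 2.63]), np.float64(-0.002))
```

View pics/j1.png

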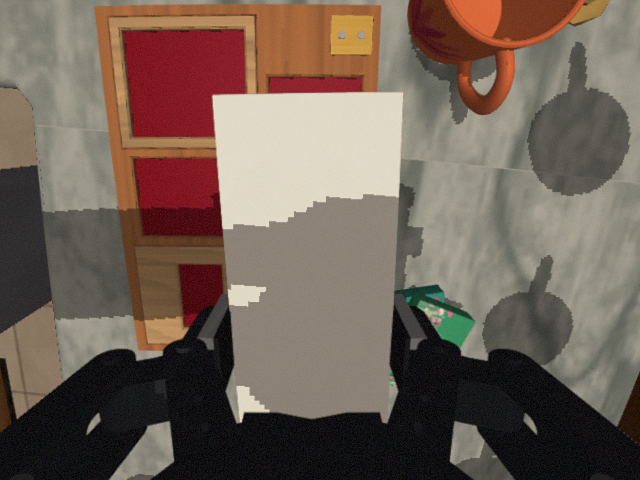

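The box hangs level with its far top edge at (214,93)-(403,93). The windows are on the left of the image, towards the robot, and the mug handle tip is at (487,112).

```bash
python3 - <<'E'
from m import *
c=load('j1');q=cur()
for z in (186,190): 
  p=(at(c,214,93,z)+at(c,403,93,z))/2;l=at(c,214,93,z);rr=at(c,403,93,z);print(p,go(q,(*p,95)),np.linalg.norm(l-rr))
print(at(c,487,112,50),at(c,455,80,50),[tr(x,y) for x,y in [(21.5,92),(91.5,92),(91.5,-92)]])
print('bay corner', at(c,267,76,12),at(c,363,76,12))
E
```

```text
[611.05 264.45 186.  ] (array([ 8.31,  0.02, -2.97]), np.float64(0.005)) 58.54041339109255
[611.1  264.05 190.  ] (array([ 8.27,  0.02, -3.37]), np.float64(0.005)) 56.63011566295797
[727.7 278.2  50. ] [702.6 295.6  50. ] [(np.float64(575.2466174136629), np.float64(291.1150294798314)), (np.float64(644.9359549358785), np.float64(297.70261141212745)), (np.float64(662.2518845864852), np.float64(114.51920992516071))]
bay corner [576.  291.5  12. ] [646.9 297.9  12. ]
```

Call:
apply_moves(
  deltas="-1 1.2 0.1 1 0; -1 2.4 0.2 3 0; -1 2.4 0.2 5 0; -1 2.4 0.2 7 0; -1 2.4 0.2 8.5 0; -1 2.4 0.2 9.5 0; -1 2.4 0.2 9.5 0; -1 2.4 0.2 9.5 0",
)

```text
time: 8.23
tool_pos: [618.8, 206.0, 61.8]
eef_rot: [-180.0, -0.0, 95.4]
force: [-0.1, -0.3, -3.4]
opening: 57.5
grasp_force: 55.5
```

```bash
python3 - <<'E'
from m import *
snap('side','s1');c=cur();jt=tr(56.5,0);print(c,robot.get_obs()['force'],go(c,(*jt,46,95.4)))
im=cv2.imread('pics/s1.png');p=proj(load('s1'),[[618,203,20]])[0].astype(int);print(p)
x,y=p;cv2.imwrite('pics/s1c.png',cv2.resize(im[max(0,y-80):y+80,max(0,x-110):x+110],None,fx=3.5,fy=3.5,interpolation=3))
E
```

```text
(np.float64(619.7026145669768), np.float64(206.08005196196018), np.float64(63.07451898889953), np.float64(95.4191187885082)) [ 0.49341118  0.37222832 -4.12705874] (array([-0.32, -0.13,  1.71]), np.float64(0.0))
[298 207]
```

View pics/s1c.png

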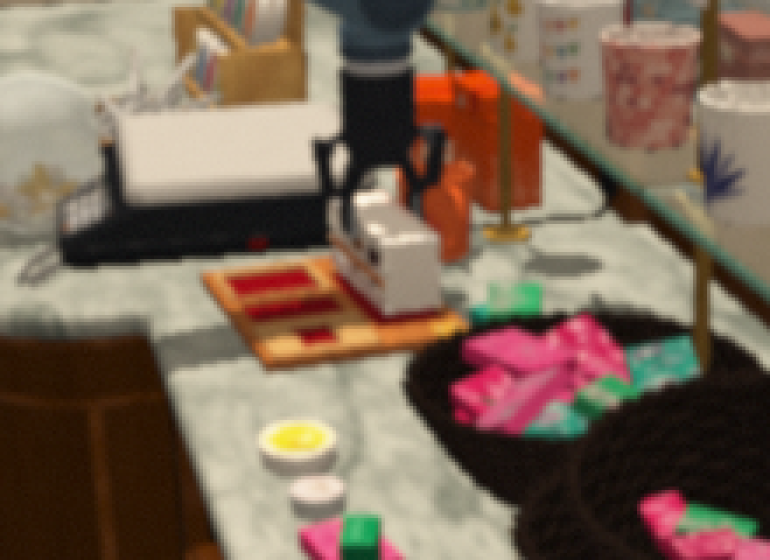

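The side view shows the box held level just above the long bay, lined up with it.

Call:
apply_moves(
  deltas="-1 0 0 0.5 0; -1 0 0 0.9 0; -1 0 0 1.2 0; -1 0 0 1.4 0; -1 0 0 1.5 0; -1 0 0 1.5 0",
)

```text
time: 8.78
tool_pos: [618.7, 205.8, 46.8]
eef_rot: [-180.0, 0.0, 95.4]
force: [0.2, -0.3, -4.9]
opening: 57.4
grasp_force: 55.6
```

Call:
apply_moves(
  deltas="-1 0 0 0.1 0; -1 0 0 0.2 0; -1 0 0 0.2 0; -1 0 0 0.2 0",
)

```text
time: 9.12
tool_pos: [619.2, 205.9, 46.1]
eef_rot: [180.0, 0.0, 95.4]
force: [-2.5, -1.0, 3.5]
opening: 57.1
grasp_force: 56.4
```

Call:
apply_moves(
  deltas="0.8 0 0 0 0; 0.8 0 0 0 0; 0.8 0 0 0 0; 0.8 0 0 0 0; 0.8 0 0 0 0; 0.8 0 0 0 0",
)

```text
time: 9.62
tool_pos: [619.0, 205.9, 45.2]
eef_rot: [180.0, -0.0, 95.4]
force: [-1.2, -0.3, -0.5]
opening: 76.7
grasp_force: 0.0
```

Call:
apply_moves(
  deltas="0.8 0 0 -2 0; 0.8 0 0 -5 0; 0.8 0 0 -9 0; 1 0 0 -13 0; 1 0 0 -17 0; 1 0 0 -20 0; 1 0 0 -20 0; 1 0 0 -20 0",
)

```text
time: 10.28
tool_pos: [620.2, 206.2, 248.3]
eef_rot: [179.7, -0.0, 95.4]
force: [-0.0, -0.2, -0.4]
opening: 85.3
grasp_force: 0.0
```

```bash
python3 - <<'E'
from m import *
snap('wrist','j2');c=cur();print(c,robot.get_obs()['time'])
print(go(c,(464,-152,120,91)))
im=cv2.imread('pics/j2.png');cv2.imwrite('pics/j2c.png',cv2.resize(im[:440,60:540],None,fx=1.35,fy=1.35))
E
```

```text
(np.float64(618.991109224103), np.float64(205.9381300409513), np.float64(245.54956912160137), np.float64(95.44106549126131)) 10.3333
(array([-34.16, -18.82,  12.55]), np.float64(0.078))
```

View pics/j2c.png

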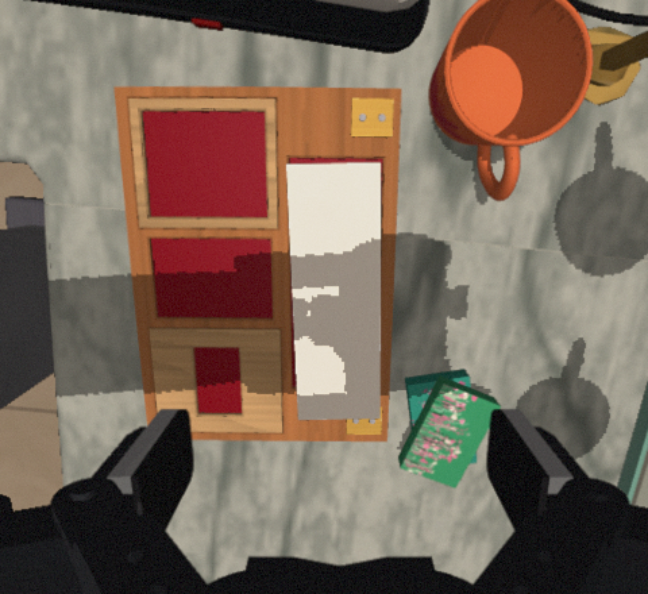

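The jar box sits in the long bay with even gaps. Now the yellow tin.

Call:
apply_moves(
  deltas="0.64 -3.5 -2 0 0.02; 0.64 -7 -4 0 0.04; 0.64 -10.5 -6 0 0.06; 0.64 -14 -8 0 0.078; 0.64 -17.5 -10 0 0.078; 0.64 -21 -12 1 0.078; 0.64 -24 -14 3 0.078; 0.64 -27 -16 5 0.078",
)

```text
time: 11.0
tool_pos: [483.5, -79.2, 193.2]
eef_rot: [-179.9, -0.0, 91.0]
force: [1.4, -0.9, -0.1]
opening: 70.4
grasp_force: 0.0
```

Call:
apply_moves(
  deltas="0.64 -3 -1 2 0; 0.64 -6 -2 4 0; 0.64 -7 -3 6 0; 0.64 -7 -3 7 0; 0.64 -7 -3 7 0; 0.64 -7 -3 7 0",
)

```text
time: 11.5
tool_pos: [455.9, -147.6, 124.0]
eef_rot: [-179.9, -0.1, 91.0]
force: [-0.3, 0.3, -0.1]
opening: 69.8
grasp_force: 0.0
```

```bash
python3 - <<'E'
from m import *
snap('wrist','y1');c=cur();print(c,robot.get_obs()['time'],robot.get_obs()['opening'])
print(go(c,(464,-152,50,91)))
E
```

```text
(np.float64(456.8123045230721), np.float64(-147.82947041302532), np.float64(125.20462873209249), np.float64(91.03481556386939)) 11.55 70.11818614892134
(array([-0.43,  0.71,  7.52]), np.float64(0.001))
```

View pics/y1.png

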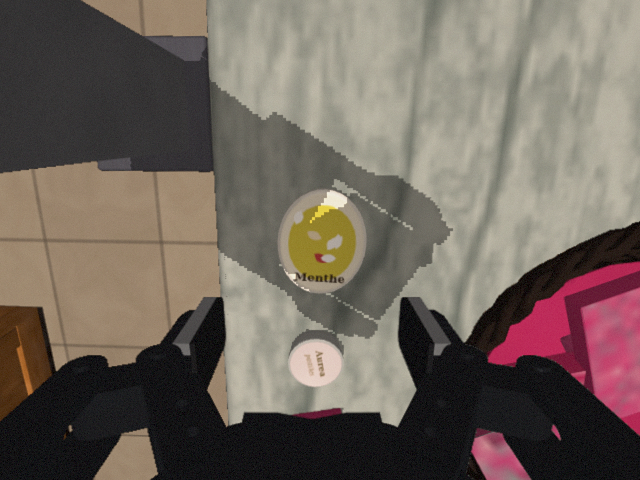

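Tin top is at (322,241), nearly upright (long axis along world y), and the round tin is at (316,360).

```bash
python3 - <<'E'
from m import *
c=load('y1');p=at(c,322,241,19);print(p,at(c,316,360,18),go(cur(),(p[0],p[1],40,91)))
E
```

```text
[ 464.3 -150.    19. ] [ 462.  -249.1   18. ] (array([-0.23,  0.74,  8.52]), np.float64(0.001))
```

Call:
apply_moves(
  deltas="0.64 -0.3 0.7 2 0; 0.64 -0.3 0.7 5 0; 0.64 -0.3 0.7 8 0; 0.64 -0.3 0.7 9 0; 0.64 -0.3 0.7 9.5 0; 0.64 -0.3 0.7 9.5 0",
)

```text
time: 12.05
tool_pos: [463.9, -151.0, 30.4]
eef_rot: [-180.0, -0.0, 91.0]
force: [0.2, -0.2, -0.1]
opening: 69.9
grasp_force: 0.0
```

Call:
apply_moves(
  deltas="0.64 0 0 0.3 0; 0.64 0 0 0.6 0; 0.64 0 0 0.8 0; 0.64 0 0 0.9 0; 0.64 0 0 0.9 0; 0.64 0 0 0.9 0",
)

```text
time: 12.55
tool_pos: [463.6, -151.6, 21.4]
eef_rot: [180.0, 0.0, 91.0]
force: [-0.4, -0.2, 0.6]
opening: 70.3
grasp_force: 0.0
```

Call:
apply_moves(
  deltas="0.64 0 0 0.2 0; 0.64 0 0 0.4 0; 0.64 0 0 0.5 0; 0.64 0 0 0.5 0",
)

```text
time: 12.88
tool_pos: [463.2, -151.3, 15.8]
eef_rot: [-180.0, -0.0, 91.0]
force: [-1.1, 0.4, -0.1]
opening: 69.8
grasp_force: 0.0
```

Call:
apply_moves(
  deltas="0.64 0 0 0.1 0; 0.64 0 0 0.2 0; 0.64 0 0 0.2 0; 0.64 0 0 0.2 0",
)

```text
time: 13.22
tool_pos: [463.4, -151.4, 14.1]
eef_rot: [-180.0, -0.0, 91.0]
force: [0.1, 0.2, 0.1]
opening: 70.0
grasp_force: 0.0
```

Call:
apply_moves(
  deltas="0.64 0 0 0.1 0; 0.64 0 0 0.2 0; 0.64 0 0 0.2 0; 0.64 0 0 0.2 0",
)

```text
time: 13.55
tool_pos: [463.4, -151.4, 12.1]
eef_rot: [-180.0, -0.0, 91.0]
force: [-1.0, 0.3, -1.0]
opening: 70.1
grasp_force: 0.0
```

Call:
apply_moves(
  deltas="0.64 0 0 0.1 0; 0.64 0 0 0.2 0; 0.64 0 0 0.3 0; 0.64 0 0 0.3 0",
)

```text
time: 13.88
tool_pos: [463.3, -151.3, 8.9]
eef_rot: [-180.0, -0.0, 91.0]
force: [-0.5, -1.1, -0.1]
opening: 70.1
grasp_force: 0.0
```

Call:
apply_moves(
  deltas="0.64 0 0 0.1 0; 0.64 0 0 0.2 0; 0.64 0 0 0.2 0; 0.64 0 0 0.2 0",
)

```text
time: 14.22
tool_pos: [463.4, -151.4, 7.1]
eef_rot: [-180.0, -0.0, 91.0]
force: [-0.1, -0.1, -0.4]
opening: 70.1
grasp_force: 0.0
```

Contact-free at 7 mm, consistent with the arc model (tips about 5.5 mm ahead of the TCP at 70 mm opening). I'll raise 8 mm and grip.

Call:
apply_moves(
  deltas="0.64 0 0 -0.4 0; 0.64 0 0 -0.8 0; 0.64 0 0 -0.8 0; -1 0 0 -0.8 0; -1 0 0 -0.8 0; -1 0 0 -0.8 0; -1 0 0 -0.8 0; -1 0 0 -0.8 0",
  newtons=25,
)

```text
time: 14.88
tool_pos: [463.4, -151.4, 15.0]
eef_rot: [-180.0, -0.0, 91.0]
force: [0.7, -1.0, -1.2]
opening: 9.3
grasp_force: 0.0
```

Call:
apply_moves(
  deltas="-1 0 0 0 0; -1 0 0 0 0; -1 0 0 -2 0; -1 0 0 -5 0; -1 0 0 -9 0; -1 0 0 -12 0; -1 0 0 -12 0",
)

```text
time: 15.47
tool_pos: [467.5, -153.7, 142.2]
eef_rot: [179.4, 0.4, 91.0]
force: [0.1, 0.1, 1.1]
opening: 0.2
grasp_force: 0.0
```

```bash
python3 - <<'E'
from m import *
c=cur();print(c,robot.get_obs()['opening'],robot.get_obs()['grasp_force'])
print(go(c,(*tr(-40,86),135,5.4)))
E
```

```text
(np.float64(467.4792365698028), np.float64(-153.73316200474326), np.float64(142.2476254907613), np.float64(90.9857392465577)) 0.24081609621397462 0.0
(array([43.22,  5.45,  0.72]), np.float64(1.494))
```

Fingers closed over the tin's top: the tips stand farther back than I modelled. I'll look.

```bash
python3 - <<'E'
from m import *
snap('wrist','y2');print(cur())
E
```

```text
(np.float64(465.95672678752186), np.float64(-152.85289191651262), np.float64(139.162805173146), np.float64(90.98410018269828))
```

View pics/y2.png

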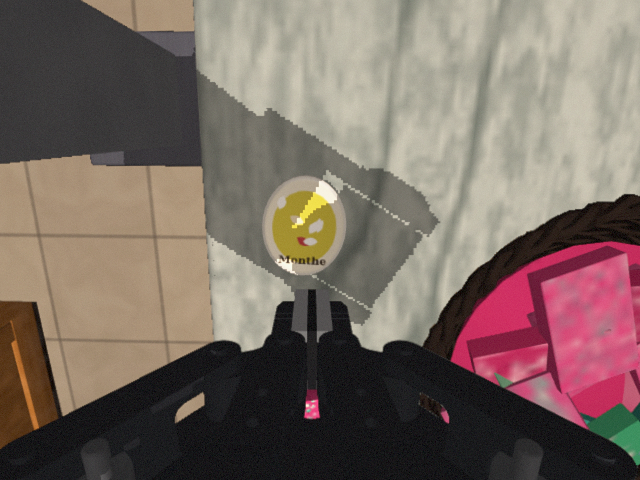

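```bash
python3 - <<'E'
from m import *
c=load('y2');p=at(c,304,226,19);print(p,go(cur(),(464,-151,12,91)))
E
```

```text
[ 464.2 -150.7   19. ] (array([ 0.19, -0.19, 12.72]), np.float64(-0.0))
```

Call:
apply_moves(
  deltas="0.64 0 0 0 0; 0.64 0 0 0 0; 0.64 0 0 0 0; 0.64 0 0 0 0; 0.64 0 0 0 0; 0.64 0 0 0 0; 0.64 0 0 0 0; 0.64 0 0 0 0",
)

```text
time: 16.18
tool_pos: [463.4, -151.4, 135.0]
eef_rot: [-180.0, -0.0, 91.0]
force: [0.3, 0.5, -1.0]
opening: 70.4
grasp_force: 0.0
```

Tin unmoved. Descend again and probe for the worktop.

Call:
apply_moves(
  deltas="0.64 0 0 3 0; 0.64 0 0 6 0; 0.64 0 0 9 0; 0.64 0 0 11 0; 0.64 0 0 12.3 0; 0.64 0 0 12.8 0; 0.64 0 0 12.8 0; 0.64 0 0 12.8 0",
)

```text
time: 16.85
tool_pos: [464.0, -151.7, 7.7]
eef_rot: [180.0, 0.0, 91.0]
force: [-0.3, -0.0, 0.4]
opening: 70.1
grasp_force: 0.0
```

Call:
apply_moves(
  deltas="0.64 0 0 0.1 0; 0.64 0 0 0.2 0; 0.64 0 0 0.3 0; 0.64 0 0 0.3 0",
)

```text
time: 17.18
tool_pos: [463.7, -151.6, 4.6]
eef_rot: [180.0, 0.0, 91.0]
force: [0.2, 0.3, -0.1]
opening: 70.1
grasp_force: 0.0
```

Call:
apply_moves(
  deltas="0.64 0 0 0.1 0; 0.64 0 0 0.2 0; 0.64 0 0 0.2 0; 0.64 0 0 0.2 0",
)

```text
time: 17.52
tool_pos: [463.4, -151.4, 2.1]
eef_rot: [-180.0, -0.0, 91.0]
force: [0.0, -0.5, 0.5]
opening: 69.8
grasp_force: 0.0
```

Call:
apply_moves(
  deltas="0.64 0 0 0.1 0; 0.64 0 0 0.2 0; 0.64 0 0 0.2 0; 0.64 0 0 0.2 0",
)

```text
time: 17.85
tool_pos: [463.4, -151.4, 0.0]
eef_rot: [-180.0, -0.0, 91.0]
force: [-0.4, 0.0, -0.3]
opening: 70.1
grasp_force: 0.0
```

Call:
apply_moves(
  deltas="0.64 0 0 0.1 0; 0.64 0 0 0.15 0; 0.64 0 0 0.15 0; 0.64 0 0 0.15 0",
)

```text
time: 18.18
tool_pos: [463.4, -151.4, -1.4]
eef_rot: [-180.0, -0.0, 91.0]
force: [-0.3, -0.1, -0.1]
opening: 70.0
grasp_force: 0.0
```

Call:
apply_moves(
  deltas="0.45 0 0 0 0; 0.45 0 0 0 0; 0.45 0 0 0 0; 0.45 0 0 0 0",
  newtons=20,
)

```text
time: 18.52
tool_pos: [463.4, -151.4, -1.1]
eef_rot: [-180.0, -0.0, 91.0]
force: [-1.7, 0.9, 5.2]
opening: 62.4
grasp_force: 11.5
```

Call:
apply_moves(
  deltas="-1 0 0 0 0; -1 0 0 0 0; -1 0 0 0 0; -1 0 0 0 0",
  newtons=25,
)

```text
time: 18.85
tool_pos: [463.4, -151.4, -0.9]
eef_rot: [-180.0, -0.0, 91.0]
force: [-3.1, 0.9, 6.8]
opening: 61.0
grasp_force: 25.6
```

Call:
apply_moves(
  deltas="-1 0 0 -0.5 0; -1 0 0 -1 0; -1 0 0 -2 0; -1 0 0 -3 0; -1 0 0 -4 0; -1 0 0 -4 0",
)

```text
time: 19.35
tool_pos: [465.3, -152.5, 41.5]
eef_rot: [179.7, 0.2, 91.0]
force: [0.5, -0.7, -1.4]
opening: 61.4
grasp_force: 27.4
```

```bash
python3 - <<'E'
from m import *
snap('wrist','y3');snap('side','y3s');print(cur(),robot.get_obs()['opening'])
im=cv2.imread('pics/y3.png')[150:430,180:460];s=cv2.imread('pics/y3s.png');x,y=proj(load('y3s'),[[464,-151,40]])[0].astype(int)
s=s[y-60:y+60,x-45:x+45]
cv2.imwrite('pics/y3c.png',np.hstack([cv2.resize(im,(520,520)),cv2.resize(s,(280,373))[:520] if 0 else cv2.resize(s,(280,520))]))
E
```

```text
(np.float64(464.0071022440225), np.float64(-151.72665212209034), np.float64(39.530673554590585), np.float64(90.97682655894607)) 60.92464310535384
```

View pics/y3c.png

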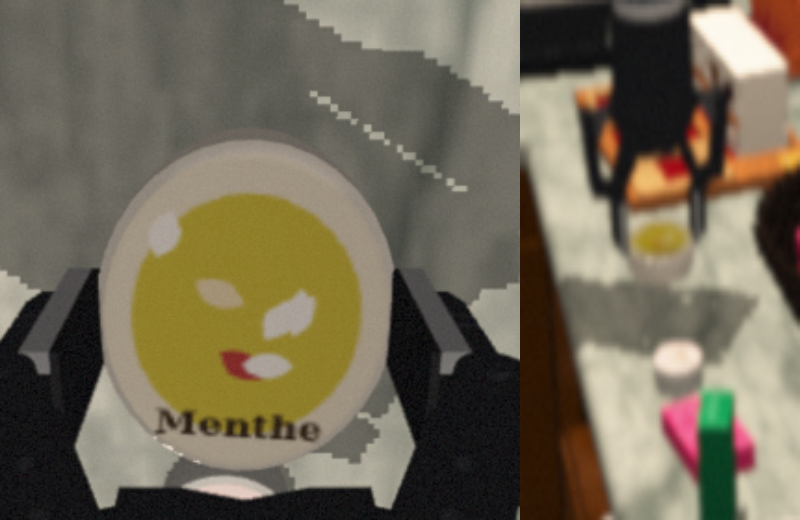

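The tin is held level, centred between the pads.

Call:
apply_moves(
  deltas="-1 3 0 -2 0; -1 7 1 -4 0; -1 11 2 -5 0; -1 15 3 -6 0; -1 19 4 -7 0; -1 23 5 -7 0; -1 27 5.9 -7 0; -1 31 5.9 -7 0",
)

```text
time: 20.12
tool_pos: [518.0, 158.2, 108.8]
eef_rot: [179.9, 0.0, 91.0]
force: [0.6, -0.3, -0.1]
opening: 61.0
grasp_force: 28.0
```

Call:
apply_moves(
  deltas="-1 4 0 0 0.12; -1 8 0 0 0.24; -1 12 0 0 0.36; -1 12 0 0 0.48; -1 12 0 0 0.6; -1 12 0 0 0.72; -1 12 0 0 0.84; -1 12 0 0 0.96",
)

```text
time: 20.78
tool_pos: [514.5, 276.2, 107.7]
eef_rot: [-180.0, 0.1, 35.7]
force: [-0.4, 0.1, -1.8]
opening: 61.0
grasp_force: 27.9
```

Call:
apply_moves(
  deltas="-1 0 0 0 0.12; -1 0 0 0 0.24; -1 0 0 0 0.36; -1 0 0 0 0.48; -1 0 0 0 0.534; -1 0 0 0 0.534; -1 0 0 0 0.534",
)

```text
time: 21.37
tool_pos: [514.7, 276.1, 108.0]
eef_rot: [180.0, 0.1, 5.5]
force: [-0.6, 0.3, -1.4]
opening: 61.3
grasp_force: 27.9
```

```bash
python3 - <<'E'
from m import *
snap('wrist','y4');c=cur();print(c,robot.get_obs()['opening'])
print(go(c,(*tr(-40,86),40,5.4)))
E
```

```text
(np.float64(514.8190068690965), np.float64(276.0839020051539), np.float64(108.1631438828061), np.float64(5.454784429409451)) 61.24733760218148
(array([ 0.01, -0.33,  6.82]), np.float64(0.001))
```

View pics/y4.png

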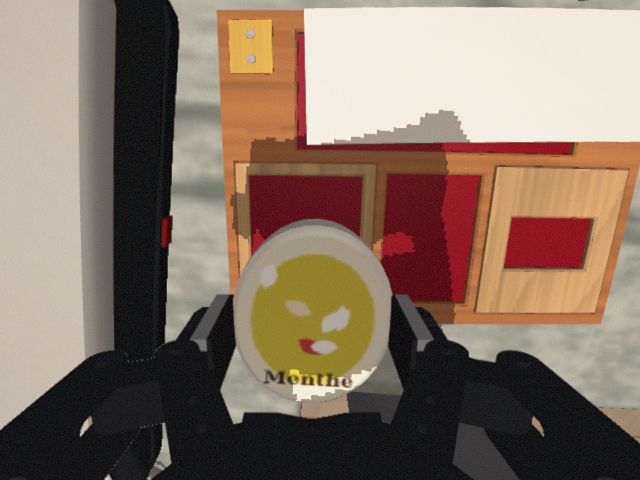

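Tin held level. The packet bay's back corners are at (386,174) and (481,178), the tin insert's back-left corner at (235,162), and the tin outline's centre at (313,311).

```bash
python3 - <<'E'
from m import *
c=load('y4')
print(proj(c,[[*tr(7,32),12],[*tr(7,-32),12],[*tr(12.5,132),13],[*tr(12.5,-40),13]]))
print(at(c,386,174,12),tr(7,32)); print(at(c,481,178,12),tr(7,-32)); print(at(c,313,311,128))
E
```

```text
[[387.9 173.8]
 [483.2 174.3]
 [236.1 165.4]
 [496.8 166.2]]
[566.2 231.2  12. ] (np.float64(566.4574677260291), np.float64(230.01674106052815))
[569.9 167.3  12. ] (np.float64(572.480399778414), np.float64(166.30077532593106))
[520.1 275.9 128. ]
```

Call:
apply_moves(
  deltas="-1 -0.3 -0.3 2 0; -1 -0.3 -0.3 5 0; -1 -0.3 -0.3 7.5 0; -1 -0.3 -0.3 8.6 0; -1 -0.3 -0.3 9.2 0; -1 -0.3 -0.3 9.5 0; -1 -0.3 -0.3 9.5 0; -1 -0.3 -0.3 9.5 0",
)

```text
time: 22.08
tool_pos: [513.0, 279.3, 15.1]
eef_rot: [-180.0, -0.1, 5.4]
force: [-0.5, 0.0, -0.5]
opening: 61.1
grasp_force: 27.9
```

Call:
apply_moves(
  deltas="-1 0 0 0.2 0; -1 0 0 0.3 0; -1 0 0 0.4 0; -1 0 0 0.4 0; -1 0 0 0.4 0",
)

```text
time: 22.5
tool_pos: [511.9, 278.9, 9.8]
eef_rot: [-180.0, -0.0, 5.4]
force: [0.1, -0.3, -0.7]
opening: 61.5
grasp_force: 27.9
```

Call:
apply_moves(
  deltas="-1 0 0 0.1 0; -1 0 0 0.2 0; -1 0 0 0.2 0; -1 0 0 0.2 0",
)

```text
time: 22.83
tool_pos: [511.8, 278.9, 7.5]
eef_rot: [180.0, 0.0, 5.4]
force: [-1.6, 0.3, -0.8]
opening: 61.1
grasp_force: 27.9
```

Call:
apply_moves(
  deltas="-1 0 0 0.1 0; -1 0 0 0.15 0; -1 0 0 0.15 0; -1 0 0 0.15 0",
)

```text
time: 23.17
tool_pos: [512.0, 279.0, 6.7]
eef_rot: [180.0, -0.0, 5.4]
force: [-3.0, -1.1, 5.4]
opening: 61.4
grasp_force: 28.5
```

Call:
apply_moves(
  deltas="0.64 0 0 0 0; 0.64 0 0 0 0; 0.64 0 0 0 0; 0.64 0 0 -0.5 0; 0.64 0 0 -2 0; 0.64 0 0 -5 0; 0.64 0 0 -9 0; 0.64 0 0 -13 0",
)

```text
time: 23.83
tool_pos: [510.9, 278.6, 136.8]
eef_rot: [180.0, 0.1, 5.4]
force: [1.3, 0.7, 0.6]
opening: 70.2
grasp_force: 0.0
```

Call:
apply_moves(
  deltas="0.64 0 0 -2 0; 0.64 0 0 -2 0; 0.64 0 0 -2 0",
)

```text
time: 24.08
tool_pos: [512.8, 279.2, 158.0]
eef_rot: [-180.0, -0.2, 5.4]
force: [-0.6, -0.1, 0.2]
opening: 69.9
grasp_force: 0.0
```

```bash
python3 - <<'E'
from m import *
snap('wrist','y5');c=cur();print(c,robot.get_obs()['opening'],robot.get_obs()['time'])
im=cv2.imread('pics/y5.png');cal=load('y5')
h=cv2.cvtColor(im,cv2.COLOR_BGR2HSV);m=((h[...,0]>22)&(h[...,0]<35)&(h[...,1]>150)).astype(np.uint8);m[:,:200]=0
k=max(cv2.findContours(m,0,2)[0],key=cv2.contourArea);e=cv2.fitEllipse(cv2.convexHull(k));print(e,at(cal,*e[0],27),tr(-40,86))
print(go(c,(467,-354,140,95.7)))
E
```

```text
(np.float64(511.53842626241806), np.float64(278.83225633143377), np.float64(155.94212914357158), np.float64(5.374650752745565)) 69.91616095172442 24.1333
((312.172607421875, 229.71849060058594), (60.611873626708984, 68.53309631347656), 6.152738094329834) [513.6 278.7  27. ] (np.float64(514.5842064704846), np.float64(279.3539964231243))
(array([-10.36,  62.59,   1.59]), np.float64(-1.576))
```

Tin is within 1 mm of its bay centre. On to the packet.

Call:
apply_moves(
  deltas="0.5 -0.5 4 0 0; 0.5 -1 8 0 0; 0.5 -2 12 0 0; 0.5 -3 16 0 0; 0.5 -4 20 0 0; 0.5 -5 24 0 0; 0.5 -5.2 28 0 0; 0.5 -5.2 32 0 0",
)

```text
time: 24.8
tool_pos: [487.8, -45.8, 153.9]
eef_rot: [-179.9, 0.2, 5.4]
force: [0.1, 1.1, 0.4]
opening: 64.1
grasp_force: 0.0
```

Call:
apply_moves(
  deltas="0.5 -0.5 4 0 -0.12; 0.5 -1 8 0 -0.24; 0.5 -2 12 0 -0.36; 0.5 -3 16 0 -0.48; 0.5 -4 20 0 -0.6; 0.5 -5 24 0 -0.72; 0.5 -5.2 28 0 -0.84; 0.5 -5.2 30.6 0 -0.96",
)

```text
time: 25.47
tool_pos: [465.0, -354.9, 153.5]
eef_rot: [-179.7, -0.1, 59.2]
force: [0.6, -0.3, 0.7]
opening: 64.1
grasp_force: 0.0
```

Call:
apply_moves(
  deltas="0.5 0 0 0 -0.12; 0.5 0 0 0 -0.24; 0.5 0 0 0 -0.36; 0.5 0 0 0 -0.48; 0.5 0 0 0 -0.616; 0.5 0 0 0 -0.616; 0.5 0 0 0 -0.616; 0.5 0 0 0 -0.616",
)

```text
time: 26.13
tool_pos: [466.4, -353.5, 154.9]
eef_rot: [-179.9, -0.1, 94.0]
force: [-0.6, -0.6, -0.2]
opening: 63.5
grasp_force: 0.0
```

```bash
cat > blob.py <<'E'
from m import *
def pink(fn,lo,hi,smin=120,roi=None):
    im=cv2.imread(f'pics/{fn}.png');h=cv2.cvtColor(im,cv2.COLOR_BGR2HSV)
    m=((h[...,0]>=lo)&(h[...,0]<=hi)&(h[...,1]>smin)).astype(np.uint8)
    m=cv2.morphologyEx(m,cv2.MORPH_CLOSE,np.ones((7,7)))
    for k in sorted(cv2.findContours(m,0,2)[0],key=cv2.contourArea)[-4:]:
        r=cv2.minAreaRect(k);print(cv2.contourArea(k),np.round(r[0],1),np.round(r[1],1),round(r[2],1),'corners',cv2.boxPoints(r).round().tolist())
E
python3 - <<'E'
from blob import *
snap('wrist','p1');c=cur();print(c,robot.get_obs()['opening'],robot.get_obs()['time'])
print(go(c,(467,-354,20,95.7)),proj(load('p1'),[[467,-354,18]]))
pink('p1',160,178)
E
```

```text
(np.float64(466.5865026330534), np.float64(-353.65227348100234), np.float64(155.19776559234674), np.float64(94.03878314740548)) 64.25998285173692 26.1833
(array([-0.04,  0.04, 13.52]), np.float64(-0.029)) [[311.  227.7]]
726.5 [476.1 453.7] [31.9 50.4] 5.7 corners [[458.0, 477.0], [463.0, 427.0], [494.0, 430.0], [489.0, 480.0]]
1101.0 [599. 393.] [80. 68.] 0.0 corners [[559.0, 427.0], [559.0, 359.0], [639.0, 359.0], [639.0, 427.0]]
6319.0 [311.  223.6] [101.2  66.2] 82.9 corners [[272.0, 178.0], [338.0, 169.0], [350.0, 270.0], [284.0, 278.0]]
29176.5 [558.5 166. ] [332. 161.] 90.0 corners [[478.0, 0.0], [639.0, 0.0], [639.0, 332.0], [478.0, 332.0]]
```

My fit's yaw was stuck (rounded projections broke the derivatives). Fix and redo.

```bash
sed -i 's/\[:,0\].round(1)/[:,0]/' h.py; python3 - <<'E'
from blob import *
a=load('wt2');b=load('wt3');r=load('wrow');p=load('p1')
cr=lambda L:[(140+x/1.5,y/1.5) for x,y in L]
print('tray2',fit(a,cr([(83,102),(391,74),(399,461),(142,480)]),box(206,280,12),[560,190,.1]))
bb=[(x+56.5,y,12) for x,y,z in box(70,184,12)]
print('bay2',fit(a,cr([(274,158),(377,152),(384,405),(291,411)]),bb,[560,190,.1]))
print('tray3',fit(b,[(133,211),(114,23),(372,24),(364,213)],box(206,280,12),[560,190,.1]))
print('bay3',fit(b,[(162,103),(160,35),(328,35),(328,104)],bb,[560,190,.1]))
cr=lambda L:[(200+(x-420)/2.8,205+y/2.8) for x,y in L]
print('pack',fit(r,cr([(576,53),(692,34),(727,200),(614,223)]),box(52,82,18),[455,-360,.1]))
print('packp1',fit(p,[(272,178),(338,169),(350,270),(284,278)],box(52,82,18),[455,-360,.1]))
print('carton',fit(r,cr([(604,332),(665,347),(637,440),(577,428)]),box(26,48,75),[455,-444,-.2]))
# jar final from j2 crop
j=load('j2');cj=[(60+x/1.35,y/1.35) for x,y in [(287,163),(380,164),(380,420),(298,418)]]
print('jar final',fit(j,cj,box(58,172,78),[618,203,.09]),tr(56.5,0))
E
```

```text
tray2 (array([563.1, 198. ]), np.float64(4.69), array([-0.2,  0.2,  0.5, -0.3,  0.1, -0.2, -0.5,  0.4]))
bay2 (array([562.8, 198.8]), np.float64(4.43), array([ 0.3,  0.6,  0.1, -0.9, -0.9, -0.2,  0.4,  0.4]))
tray3 (array([562. , 197.4]), np.float64(5.06), array([ 0.3, -0.5, -0.8,  0.4,  0.7,  0.2, -0.2, -0.1]))
bay3 (array([561.6, 196.4]), np.float64(5.07), array([ 1.8, -0.3, -1.4, -0. ,  0.5,  0.5, -0.9, -0.3]))
pack (array([ 468.3, -354.2]), np.float64(10.5), array([-0.8, -0.7,  0.2, -1.7,  0.3,  2. ,  0.2,  0.8]))
packp1 (array([ 467. , -352.2]), np.float64(10.85), array([-0.6,  0.2,  0.3,  1. , -1.7, -0.2,  2. , -1.2]))
carton (array([ 457.1, -447.7]), np.float64(-15.72), array([-0.1, -0.8,  0.3, -0.6, -0. ,  1.2, -0.1,  0.3]))
jar final (array([620.6, 202.1]), np.float64(6.3), array([-0.2,  1.1,  0.8, -0.8, -0.4, -1.4, -0.4,  1.1])) (np.float64(618.749251000074), np.float64(202.81711970249606))
```

Call:
apply_moves(
  deltas="0.5 0 0 3 -0.06; 0.5 0 0 6 -0.116; 0.5 0 0 9 -0.116; 0.5 0 0 12 -0.116; 0.5 0 0 13.5 -0.116; 0.5 0 0 14 -0.116; 0.5 0 0 14 -0.116; 0.5 0 0 14 -0.116",
)

```text
time: 26.85
tool_pos: [467.5, -354.6, 17.0]
eef_rot: [180.0, 0.1, 100.8]
force: [-0.3, 0.7, 1.3]
opening: 63.9
grasp_force: 0.0
```

Call:
apply_moves(
  deltas="0.5 0 0 0.4 0; 0.5 0 0 0.8 0; 0.5 0 0 1.1 0; 0.5 0 0 1.4 0; 0.5 0 0 1.4 0; 0.5 0 0 1.4 0",
)

```text
time: 27.35
tool_pos: [466.9, -354.0, 2.0]
eef_rot: [-180.0, -0.0, 100.8]
force: [-0.1, 0.1, 0.1]
opening: 63.7
grasp_force: 0.0
```

Call:
apply_moves(
  deltas="-1 0 0 0 0; -1 0 0 0 0; -1 0 0 0 0; -1 0 0 0 0; -1 0 0 0 0; -1 0 0 0 0",
  newtons=20,
)

```text
time: 27.85
tool_pos: [467.2, -354.3, 2.5]
eef_rot: [180.0, 0.0, 100.8]
force: [0.7, -0.4, 2.3]
opening: 51.1
grasp_force: 21.2
```

Call:
apply_moves(
  deltas="-1 0 0 -1 0; -1 0 0 -3 0; -1 0 0 -6 0; -1 0 0 -9 0; -1 0 0 -11 0; -1 0 0 -11 0; -1 0 0 -11 0",
)

```text
time: 28.43
tool_pos: [467.4, -354.6, 113.6]
eef_rot: [179.9, 0.1, 100.8]
force: [-0.1, -0.0, -0.9]
opening: 50.9
grasp_force: 21.1
```

```bash
sed -i 's/^TRAY=.*/TRAY=(562.5,197.5,4.8)/' m.py; python3 - <<'E'
from blob import *
snap('wrist','p2');c=cur();print(c,robot.get_obs()['opening'])
print(go(c,(*tr(-40,0),115,4.8)),tr(-40,0))
pink('p2',160,178)
E
```

```text
(np.float64(466.55419931094457), np.float64(-353.6822580217753), np.float64(111.80588715539213), np.float64(100.79741166690499)) 51.08753686857248
(array([52.76, 15.77, -0.32]), np.float64(1.675)) (np.float64(522.6402856300198), np.float64(194.15288626670738))
163.0 [633.5 211.5] [33. 11.] 90.0 corners [[628.0, 195.0], [639.0, 195.0], [639.0, 228.0], [628.0, 228.0]]
282.5 [620.3 359.9] [38.3 23.7] 9.5 corners [[599.0, 368.0], [603.0, 345.0], [641.0, 351.0], [637.0, 375.0]]
21164.0 [577.  175.5] [351. 124.] 90.0 corners [[515.0, 0.0], [639.0, 0.0], [639.0, 351.0], [515.0, 351.0]]
23739.0 [311. 301.] [190. 136.] 90.0 corners [[243.0, 206.0], [379.0, 206.0], [379.0, 396.0], [243.0, 396.0]]
```

Call:
apply_moves(
  deltas="-1 3 1 0 0; -1 6.8 2 0 0; -1 10.6 3 0 0; -1 14.4 4 0 0; -1 18.2 5 0 0; -1 22 6 0 0; -1 26 7.5 0 0; -1 29.8 9 0 0",
)

```text
time: 29.15
tool_pos: [497.6, -42.4, 110.1]
eef_rot: [-179.8, -0.1, 100.8]
force: [0.3, -0.3, 0.8]
opening: 51.1
grasp_force: 21.2
```

Call:
apply_moves(
  deltas="-1 3.8 1 0 0.12; -1 7.6 2 0 0.24; -1 11.4 3 0 0.36; -1 15.2 4.2 0 0.48; -1 19 5.5 0 0.6; -1 23 6.8 0 0.72; -1 23 6.8 0 0.84; -1 23 6.8 0 0.96",
)

```text
time: 29.82
tool_pos: [521.5, 197.3, 109.9]
eef_rot: [-179.8, 0.1, 48.2]
force: [0.5, -0.2, -1.0]
opening: 51.2
grasp_force: 21.2
```

Call:
apply_moves(
  deltas="-1 0 0 0 0.12; -1 0 0 0 0.24; -1 0 0 0 0.36; -1 0 0 0 0.48; -1 0 0 0 0.6; -1 0 0 0 0.715; -1 0 0 0 0.715; -1 0 0 0 0.715",
)

```text
time: 30.48
tool_pos: [521.9, 193.7, 110.4]
eef_rot: [180.0, 0.2, 7.5]
force: [0.8, -0.3, -0.5]
opening: 50.9
grasp_force: 21.2
```

```bash
python3 - <<'E'
from blob import *
snap('wrist','p3');c=cur();print(c,robot.get_obs()['opening'])
print(go(c,(*tr(-40,0),30,4.8)))
pink('p3',160,178,120); im=cv2.imread('pics/p3.png');cv2.imwrite('pics/p3.png',im)
E
```

```text
(np.float64(522.1573013648912), np.float64(193.76150133869137), np.float64(110.71637953949683), np.float64(7.520300158613327)) 51.11844335015424
(array([ 0.05, -0.03,  8.07]), np.float64(0.047))
423.0 [ 45. 217.] [14. 52.] 0.0 corners [[38.0, 243.0], [38.0, 191.0], [52.0, 191.0], [52.0, 243.0]]
2085.5 [313.9 144.7] [274.   12.6] 1.9 corners [[177.0, 146.0], [177.0, 134.0], [451.0, 143.0], [451.0, 156.0]]
3789.0 [431.  244.8] [83.3 49.7] 3.7 corners [[388.0, 267.0], [391.0, 217.0], [474.0, 223.0], [471.0, 272.0]]
30666.0 [253.1 283.4] [249.1 225.8] 1.2 corners [[126.0, 394.0], [131.0, 168.0], [380.0, 173.0], [375.0, 399.0]]
```

View pics/p3.png

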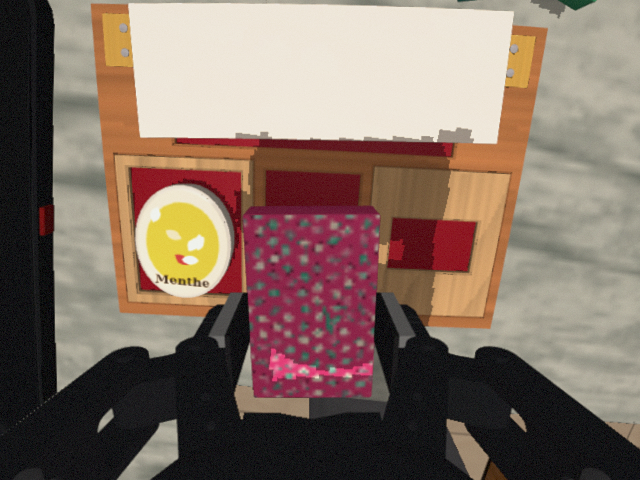

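Packet held level. Yellow tin sits flat in its insert (183,240), and the jar box is in place.

```bash
python3 - <<'E'
from blob import *
c=load('p3');f=(at(c,245,213,127)+at(c,378,214,127))/2;b=(at(c,255,397,127)+at(c,372,397,127))/2
print(f,b,np.linalg.norm(f-b),(f+b)/2)
E
```

```text
[565.25 199.25 127.  ] [484.55 187.8  127.  ] 81.5082357801959 [524.9   193.525 127.   ]
```

Call:
apply_moves(
  deltas="-1 0 0 2 0.047; -1 0 0 4 0.047; -1 0 0 6 0.047; -1 0 0 7.5 0.047; -1 0 0 8 0.047; -1 0 0 8 0.047",
)

```text
time: 31.03
tool_pos: [521.6, 193.7, 30.2]
eef_rot: [180.0, 0.2, 4.7]
force: [-0.2, 0.3, -0.2]
opening: 50.8
grasp_force: 21.2
```

Call:
apply_moves(
  deltas="-1 -0.1 0 0.5 0; -1 -0.2 0 1 0; -1 -0.2 0 1.5 0; -1 -0.2 0 1.9 0; -1 -0.2 0 2 0; -1 -0.2 0 2 0",
)

```text
time: 31.53
tool_pos: [521.0, 193.8, 11.9]
eef_rot: [180.0, 0.0, 4.7]
force: [0.4, -0.6, -0.6]
opening: 51.2
grasp_force: 21.2
```

Call:
apply_moves(
  deltas="-1 0 0 0.1 0; -1 0 0 0.2 0; -1 0 0 0.25 0; -1 0 0 0.25 0",
)

```text
time: 31.87
tool_pos: [521.2, 193.8, 9.7]
eef_rot: [180.0, -0.0, 4.7]
force: [-0.2, -0.3, -0.1]
opening: 50.9
grasp_force: 21.2
```

Call:
apply_moves(
  deltas="-1 0 0 0.05 0; -1 0 0 0.1 0; -1 0 0 0.15 0; -1 0 0 0.15 0; -1 0 0 0.15 0",
)

```text
time: 32.28
tool_pos: [521.3, 193.8, 8.5]
eef_rot: [180.0, -0.0, 4.7]
force: [-1.2, -0.4, 1.6]
opening: 51.1
grasp_force: 21.5
```

Call:
apply_moves(
  deltas="-1 0 0 0.05 0; -1 0 0 0.05 0; 0.45 0 0 0.05 0; 0.45 0 0 0.05 0; 0.45 0 0 0.05 0; 0.45 0 0 -1 0; 0.45 0 0 -4 0; 0.45 0 0 -8 0",
)

```text
time: 32.95
tool_pos: [518.3, 193.3, 86.3]
eef_rot: [180.0, 0.4, 4.7]
force: [0.7, -0.1, 0.2]
opening: 62.3
grasp_force: 0.0
```

Call:
apply_moves(
  deltas="0.45 0 0 -4 0; 0.45 0 0 -6 0; 0.45 0 0 -6 0; 0.45 0 0 -6 0",
)

```text
time: 33.28
tool_pos: [522.2, 194.0, 150.3]
eef_rot: [-180.0, -0.2, 4.7]
force: [-0.3, -0.4, 0.1]
opening: 62.0
grasp_force: 0.0
```

```bash
python3 - <<'E'
from blob import *
snap('wrist','p4');c=cur();print(c,robot.get_obs()['time'])
cal=load('p4');im=cv2.imread('pics/p4.png')
P=[[*tr(-40+a,b),24] for a,b in [(41,26),(41,-26),(-41,-26),(-41,26)]];print(proj(cal,P).round(1))
cv2.polylines(im,[proj(cal,P).round().astype(int)],True,(255,255,0),1)
P=[[*tr(56.5+a,b),78] for a,b in [(29,86),(29,-86),(-29,-86),(-29,86)]]
cv2.polylines(im,[proj(cal,P).round().astype(int)],True,(255,0,0),1)
cv2.imwrite('pics/p4o.png',im)
print(go(c,(457,-448,180,90-15.7)))
E
```

```text
(np.float64(520.9117264064009), np.float64(193.75435915787745), np.float64(148.26781356965324), np.float64(4.677312831185661)) 33.3333
[[276.1 178.4]
 [345.9 178.2]
 [343.7 281. ]
 [279.  281.2]]
(array([-11.6 ,  63.44,  -3.17]), np.float64(-1.215))
```

View pics/p4o.png

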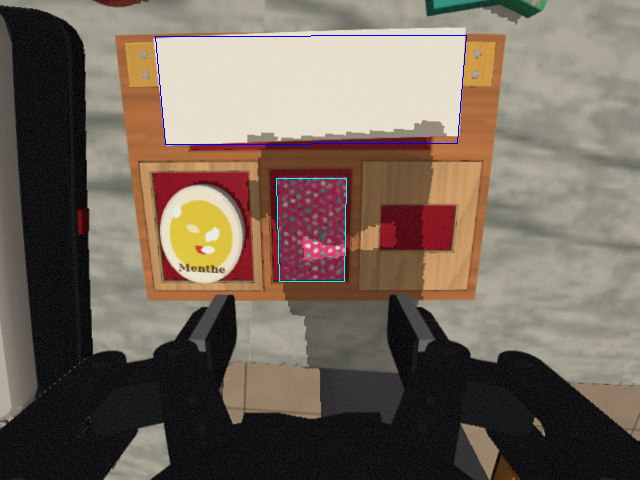

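Packet, tin and jar box all sit on their predicted outlines. Now the carton.

Call:
apply_moves(
  deltas="0.5 -0.5 4 -1 0; 0.5 -1 8 -2 0; 0.5 -2 12 -3 0; 0.5 -3 16 -3 0; 0.5 -4 20 -3 0; 0.5 -5 24 -3 0; 0.5 -5.6 28 -3 0; 0.5 -5.6 32 -3 0",
)

```text
time: 34.0
tool_pos: [489.1, -130.9, 175.9]
eef_rot: [-179.9, 0.2, 4.6]
force: [0.5, 0.5, 0.4]
opening: 64.3
grasp_force: 0.0
```

Call:
apply_moves(
  deltas="0.5 -0.5 4 0 -0.12; 0.5 -1 8 0 -0.24; 0.5 -2 12 0 -0.36; 0.5 -3 16 0 -0.48; 0.5 -4 20 0 -0.6; 0.5 -5 24 0 -0.72; 0.5 -6 28 0 -0.84; 0.5 -6 31.5 0 -0.96",
)

```text
time: 34.67
tool_pos: [455.0, -449.6, 175.3]
eef_rot: [-179.7, -0.1, 59.9]
force: [0.8, 0.6, 0.6]
opening: 63.7
grasp_force: 0.0
```

Call:
apply_moves(
  deltas="0.5 0 0 0 -0.12; 0.5 0 0 0 -0.255; 0.5 0 0 0 -0.255; 0.5 0 0 0 -0.255",
)

```text
time: 35.0
tool_pos: [456.6, -447.7, 176.0]
eef_rot: [-179.8, -0.1, 74.1]
force: [0.8, -0.1, -1.2]
opening: 64.0
grasp_force: 0.0
```

```bash
python3 - <<'E'
from blob import *
snap('wrist','c1');c=cur();print(c,robot.get_obs()['opening'],robot.get_obs()['time'])
print(go(c,(457,-448,100,74.3)))
cal=load('c1');im=cv2.imread('pics/c1.png');a=np.radians(-15.7);R=np.array([[np.cos(a),-np.sin(a)],[np.sin(a),np.cos(a)]])
P=[[*(R@p+[457,-448]),75] for p in np.array(box(26,48,0))[:,:2]];q=proj(cal,P);print(q.round(1))
x,y=q.mean(0).astype(int);y0=max(0,y-100);x0=max(0,x-130)
cv2.imwrite('pics/c1c.png',cv2.resize(im[y0:y0+200,x0:x0+260],None,fx=3,fy=3,interpolation=3));print(x0,y0)
E
```

```text
(np.float64(456.8658248990673), np.float64(-447.62261807812285), np.float64(176.50741661381423), np.float64(74.1476828953857)) 64.47244386503993 35.05
(array([-0.03,  0.02,  7.65]), np.float64(-0.003))
[[292.1 206.4]
 [329.7 206.3]
 [329.1 271.7]
 [293.3 271.7]]
181 139
```

View pics/c1c.png

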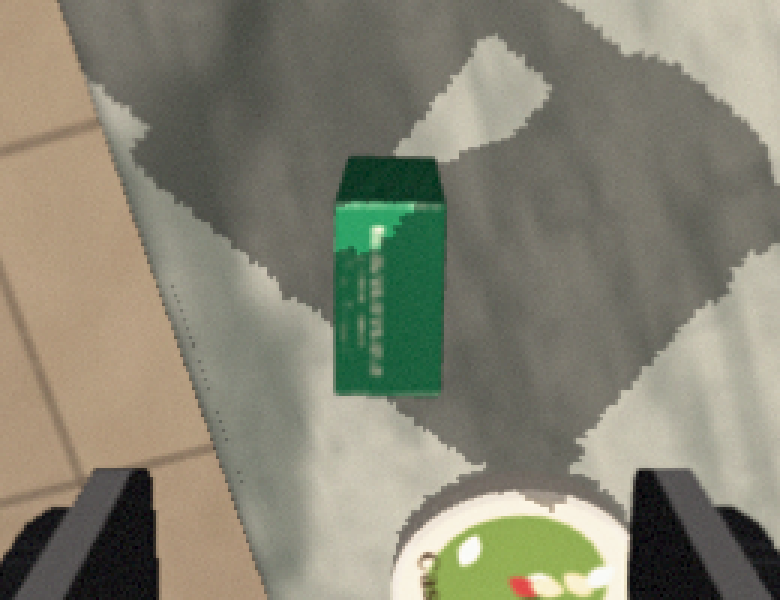

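The carton top matches the prediction within a pixel. Descend and grip.

Call:
apply_moves(
  deltas="0.5 0 0 3 0; 0.5 0 0 6 0; 0.5 0 0 9 0; 0.5 0 0 12 0; 0.5 0 0 13.5 0; 0.5 0 0 14.1 0; 0.5 0 0 14.1 0; 0.5 0 0 14.1 0",
)

```text
time: 35.72
tool_pos: [458.0, -449.2, 38.6]
eef_rot: [179.9, 0.1, 74.3]
force: [0.7, -0.5, 0.6]
opening: 63.8
grasp_force: 0.0
```

Call:
apply_moves(
  deltas="-1 0 0 0 0; -1 0 0 0 0; -1 0 0 0 0; -1 0 0 0 0; -1 0 0 0 0; -1 0 0 0 0; -1 0 0 0 0",
  newtons=25,
)

```text
time: 36.3
tool_pos: [457.9, -449.3, 38.7]
eef_rot: [179.9, 0.1, 74.3]
force: [-0.9, 1.3, 5.9]
opening: 25.4
grasp_force: 33.7
```

Call:
apply_moves(
  deltas="-1 0 0 -1 0; -1 0 0 -3 0; -1 0 0 -6 0; -1 0 0 -9 0; -1 0 0 -12 0; -1 0 0 -12 0; -1 0 0 -12 0",
)

```text
time: 36.88
tool_pos: [458.1, -449.7, 160.1]
eef_rot: [179.8, 0.2, 74.3]
force: [-0.5, -0.3, -0.6]
opening: 25.2
grasp_force: 33.0
```

```bash
python3 - <<'E'
from blob import *
c=cur();print(c,robot.get_obs()['opening'])
print(go(c,(*tr(-40,-86),155,94.8)),tr(-40,-86))
E
```

```text
(np.float64(458.1280922561433), np.float64(-449.7093168644066), np.float64(160.12307370554123), np.float64(74.2885613764721)) 25.24741624552683
(array([55.67, -8.21,  0.51]), np.float64(-0.358)) (np.float64(529.8365801565989), np.float64(108.45450037125))
```

Call:
apply_moves(
  deltas="-1 3 -0.4 0 0; -1 7 -1 0 0; -1 11 -1.6 0 0; -1 15 -2.2 0 0; -1 19 -2.8 0 0; -1 23 -3.4 0 0; -1 27 -4 0 0; -1 31 -4.6 0 0",
)

```text
time: 37.55
tool_pos: [495.6, -135.2, 155.4]
eef_rot: [-179.8, -0.0, 74.3]
force: [1.7, -0.6, -0.6]
opening: 25.4
grasp_force: 32.9
```

Call:
apply_moves(
  deltas="-1 4 -0.6 0 -0.1; -1 8 -1.2 0 -0.2; -1 12 -1.8 0 -0.3; -1 16 -2.4 0 -0.358; -1 20 -3 0 -0.358; -1 24.7 -3.6 0 -0.358; -1 24.7 -3.6 0 -0.358; -1 24.7 -3.6 0 -0.358",
)

```text
time: 38.22
tool_pos: [527.9, 112.0, 155.5]
eef_rot: [-179.8, -0.0, 95.0]
force: [-0.6, 0.2, -1.0]
opening: 25.3
grasp_force: 33.0
```

```bash
python3 - <<'E'
from blob import *
snap('wrist','c2');c=cur();print(c,robot.get_obs()['opening'])
print(go(c,(*tr(-40,-86),60,94.8)))
pink('c2',65,95,100)
cal=load('c2');print(proj(cal,[[c[0],c[1]+24,c[2]+36.3],[c[0],c[1]-24,c[2]+36.3]]))
E
```

```text
(np.float64(527.9985683067484), np.float64(110.42751474520784), np.float64(155.58117142262483), np.float64(94.92832277691791)) 25.324642432864422
(array([-0.21,  0.17,  9.56]), np.float64(0.002))
82.0 [335.6 458.3] [16.7 23.7] 49.8 corners [[321.0, 460.0], [339.0, 444.0], [350.0, 457.0], [332.0, 472.0]]
127.5 [372.7 460.8] [20.1 12.5] 58.0 corners [[362.0, 456.0], [373.0, 449.0], [383.0, 466.0], [373.0, 473.0]]
7828.0 [538.9 271.5] [ 89.  115.3] 32.9 corners [[470.0, 296.0], [533.0, 199.0], [608.0, 247.0], [545.0, 344.0]]
11693.0 [311.  310.5] [169.  82.] 90.0 corners [[270.0, 226.0], [352.0, 226.0], [352.0, 395.0], [270.0, 395.0]]
[[314.01433193 283.76165359]
 [302.56964174 402.38667436]]
```

Call:
apply_moves(
  deltas="-1 -0.4 0.2 3 0; -1 -0.4 0.2 6 0; -1 -0.4 0.2 8 0; -1 -0.4 0.2 9 0; -1 -0.4 0.2 10 0; -1 -0.4 0.2 10.3 0; -1 -0.4 0.2 10.3 0; -1 -0.4 0.2 10.3 0",
)

```text
time: 38.93
tool_pos: [532.4, 105.7, 55.2]
eef_rot: [179.9, 0.0, 94.8]
force: [0.4, -0.3, -0.3]
opening: 25.2
grasp_force: 33.0
```

```bash
python3 - <<'E'
from blob import *
snap('scene','c3s');c=cur();print(c,go(c,(*tr(-40,-88),46,94.8)))
im=cv2.imread('pics/c3s.png');x,y=proj(load('c3s'),[[530,150,30]])[0].astype(int)
cv2.imwrite('pics/c3sc.png',cv2.resize(im[y-60:y+60,x-80:x+80],None,fx=5,fy=5,interpolation=3))
E
```

```text
(np.float64(532.6449837587639), np.float64(105.80685400529671), np.float64(55.494879933663626), np.float64(94.78957670546646)) (array([ 0.09, -0.26,  0.95]), np.float64(-0.0))
```

View pics/c3sc.png

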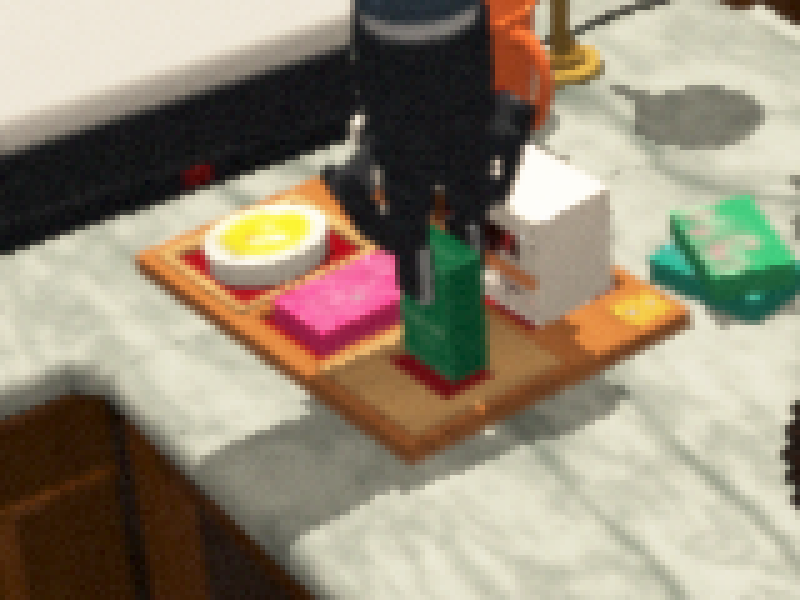

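The carton hangs just over its bay at (445,365), and the jar windows face the robot.

Call:
apply_moves(
  deltas="-1 0.1 -0.2 0.2 0; -1 0.1 -0.2 0.4 0; -1 0.1 -0.2 0.6 0; -1 0.1 -0.2 0.7 0; -1 0.1 -0.2 0.7 0; -1 0.1 -0.2 0.7 0",
)

```text
time: 39.48
tool_pos: [529.4, 106.9, 47.1]
eef_rot: [-180.0, 0.0, 94.8]
force: [0.2, -0.8, -0.8]
opening: 25.1
grasp_force: 33.0
```

Call:
apply_moves(
  deltas="-1 0 0 0.1 0; -1 0 0 0.2 0; -1 0 0 0.2 0; -1 0 0 0.2 0",
)

```text
time: 39.82
tool_pos: [529.8, 107.0, 46.2]
eef_rot: [-180.0, -0.0, 94.8]
force: [-3.0, 0.2, 6.2]
opening: 25.6
grasp_force: 34.0
```

Call:
apply_moves(
  deltas="0.2 0 0 0 0; 0.2 0 0 0 0; 0.2 0 0 0 0; 0.2 0 0 0 0; 0.2 0 0 -2 0; 0.2 0 0 -5 0; 0.2 0 0 -9 0; 0.2 0 0 -12 0",
)

```text
time: 40.48
tool_pos: [529.8, 106.8, 167.4]
eef_rot: [179.9, 0.0, 94.8]
force: [0.3, -0.3, 0.3]
opening: 51.4
grasp_force: 0.0
```

```bash
python3 - <<'E'
from m import *
c=cur();print(c,robot.get_obs()['opening'],go(c,(462.3,-250,120,94.8)))
E
```

```text
(np.float64(529.7538323659328), np.float64(106.82139009826966), np.float64(167.42887436783684), np.float64(94.79851352241717)) 51.36125366683663 (array([-34.99,  -9.71,   4.74]), np.float64(-0.0))
```

Call:
apply_moves(
  deltas="0.4 -3.8 -1.1 0 0; 0.4 -7.6 -2.2 0 0; 0.4 -11.4 -3.3 0 0; 0.4 -15.2 -4.4 0 0; 0.4 -19 -5.5 0 0; 0.4 -22.8 -6.6 0 0; 0.4 -26.6 -7.7 0 0; 0.4 -30.4 -8.6 0 0",
)

```text
time: 41.15
tool_pos: [468.2, -205.1, 165.1]
eef_rot: [180.0, 0.0, 94.8]
force: [0.4, 0.5, 0.2]
opening: 60.0
grasp_force: 0.0
```

Call:
apply_moves(
  deltas="0.4 -3 -0.7 1 0; 0.4 -4.6 -1.1 3 0; 0.4 -4.6 -1.1 4.7 0; 0.4 -4.6 -1.1 4.7 0; 0.4 -4.6 -1.1 4.7 0",
)

```text
time: 41.57
tool_pos: [461.3, -249.5, 117.2]
eef_rot: [-179.9, -0.1, 94.8]
force: [0.3, -1.0, 0.1]
opening: 59.9
grasp_force: 0.0
```

```bash
python3 - <<'E'
from m import *
snap('wrist','r1');c=cur();print(c,robot.get_obs()['opening']);cal=load('r1')
q=proj(cal,[[462.3,-250,18]])[0];print(q,go(c,(462.3,-250,15,94.8)))
im=cv2.imread('pics/r1.png');x,y=q.astype(int)
g=cv2.cvtColor(im,cv2.COLOR_BGR2GRAY)[max(0,y-70):y+70,x-70:x+70]
print(cv2.HoughCircles(cv2.medianBlur(g,5),cv2.HOUGH_GRADIENT,1.5,60,param1=80,param2=20,minRadius=20,maxRadius=50),x-70,y-70)
E
```

```text
(np.float64(462.17685935487464), np.float64(-249.7838713052219), np.float64(118.40751140551133), np.float64(94.82105951846286)) 59.89704537396823
[311.49816128 240.37044622] (array([-2.000e-02,  1.000e-02,  1.034e+01]), np.float64(0.0))
[[[68.25 72.75 30.8 ]]] 241 170
```

Call:
apply_moves(
  deltas="0.4 0 0 3 0; 0.4 0 0 6 0; 0.4 0 0 8.5 0; 0.4 0 0 10 0; 0.4 0 0 10.3 0; 0.4 0 0 10.3 0; 0.4 0 0 10.3 0",
)

```text
time: 42.2
tool_pos: [463.4, -250.6, 16.9]
eef_rot: [179.9, 0.1, 94.9]
force: [-0.4, -0.5, 0.6]
opening: 60.0
grasp_force: 0.0
```

Call:
apply_moves(
  deltas="0.4 0 0 0.4 0; 0.4 0 0 0.8 0; 0.4 0 0 1.1 0; 0.4 0 0 1.3 0; 0.4 0 0 1.3 0; 0.4 0 0 1.3 0",
)

```text
time: 42.7
tool_pos: [462.0, -250.0, 2.0]
eef_rot: [-180.0, -0.0, 94.8]
force: [0.8, -1.1, 0.0]
opening: 59.9
grasp_force: 0.0
```

Call:
apply_moves(
  deltas="-1 0 0 0 0; -1 0 0 0 0; -1 0 0 0 0; -1 0 0 0 0; -1 0 0 0 0; -1 0 0 0 0",
  newtons=20,
)

```text
time: 43.2
tool_pos: [462.2, -250.2, 2.5]
eef_rot: [180.0, 0.0, 94.8]
force: [-1.9, 1.0, 4.2]
opening: 43.3
grasp_force: 20.3
```

Call:
apply_moves(
  deltas="-1 0 0 -1 0; -1 0 0 -3 0; -1 0 0 -6 0; -1 0 0 -9 0; -1 0 0 -12 0; -1 0 0 -13 0; -1 0 0 -13 0; -1 0 0 -13 0",
)

```text
time: 43.87
tool_pos: [461.9, -249.9, 131.8]
eef_rot: [180.0, 0.0, 94.8]
force: [-0.8, 0.3, -0.3]
opening: 43.3
grasp_force: 20.5
```

```bash
python3 - <<'E'
from m import *
c=cur();print(c,robot.get_obs()['opening'],go(c,(*tr(-40,0),130,94.8)))
E
```

```text
(np.float64(461.87767370420596), np.float64(-249.88080598325277), np.float64(131.80811035116605), np.float64(94.80133989560952)) 43.31718722717235 (array([43.74,  9.77,  0.18]), np.float64(0.0))
```

Call:
apply_moves(
  deltas="-1 3 0.7 0 0; -1 7 1.6 0 0; -1 11 2.5 0 0; -1 15 3.4 0 0; -1 19 4.3 0 0; -1 23 5.2 0 0; -1 27 6.1 0 0; -1 31 7 0 0",
)

```text
time: 44.53
tool_pos: [504.0, 66.9, 129.4]
eef_rot: [-179.7, -0.0, 94.8]
force: [1.6, -0.1, -0.2]
opening: 43.2
grasp_force: 20.5
```

Call:
apply_moves(
  deltas="-1 4 0.9 0 0; -1 8 1.8 0 0; -1 11 2.5 0 0; -1 12.7 2.8 0 0; -1 12.7 2.8 0 0; -1 12.7 2.8 0 0",
)

```text
time: 45.03
tool_pos: [521.5, 194.0, 129.5]
eef_rot: [-179.7, 0.0, 94.9]
force: [-0.7, 0.6, -0.9]
opening: 43.5
grasp_force: 20.5
```

```bash
python3 - <<'E'
from m import *
snap('wrist','r2');c=cur();print(c,robot.get_obs()['opening'],go(c,(*tr(-40,0),36,94.8)));cal=load('r2')
q=proj(cal,[[c[0],c[1],c[2]+16.5]])[0];print(q)
im=cv2.imread('pics/r2.png');x,y=q.astype(int)
g=cv2.cvtColor(im,cv2.COLOR_BGR2GRAY)[y-110:y+110,x-110:x+110]
cc=cv2.HoughCircles(cv2.medianBlur(g,5),cv2.HOUGH_GRADIENT,1.5,60,param1=80,param2=25,minRadius=40,maxRadius=80);print(cc,x-110,y-110)
if cc is not None: print(at(cal,cc[0,0,0]+x-110,cc[0,0,1]+y-110,c[2]+16.5))
E
```

```text
(np.float64(521.7466798749134), np.float64(193.16052562503546), np.float64(129.89317160337626), np.float64(94.82369500923001)) 43.111959501015 (array([0.09, 0.1 , 9.39]), np.float64(0.0))
[309.08807791 318.50133712]
[[[111.75 135.75  74.2 ]
  [138.75  71.25  67.6 ]
  [132.75  11.25  75.85]
  [ 51.75 132.75  42.7 ]]] 199 208
[523.4 181.7 146.4]
```

I have now viewed more pictures than the 14 allowed. I miscounted, so I'll view no more and rely on numbers only.

Call:
apply_moves(
  deltas="-1 0.1 0.1 2 0; -1 0.1 0.1 5 0; -1 0.1 0.1 7.5 0; -1 0.1 0.1 9 0; -1 0.1 0.1 9.8 0; -1 0.1 0.1 10 0; -1 0.1 0.1 10 0; -1 0.1 0.1 10 0",
)

```text
time: 45.75
tool_pos: [525.0, 194.3, 33.2]
eef_rot: [179.9, -0.0, 94.8]
force: [0.5, -0.1, -0.5]
opening: 43.2
grasp_force: 20.5
```

Call:
apply_moves(
  deltas="-1 0 0 0.1 0; -1 0 0 0.15 0; -1 0 0 0.2 0; -1 0 0 0.2 0; -1 0 0 0.2 0",
)

```text
time: 46.17
tool_pos: [524.2, 194.8, 30.4]
eef_rot: [180.0, -0.0, 94.8]
force: [-0.6, 0.4, -0.4]
opening: 43.0
grasp_force: 20.5
```

Call:
apply_moves(
  deltas="-1 0 -0.1 0.1 0; -1 0 -0.1 0.2 0; -1 0 -0.1 0.25 0; -1 0 -0.1 0.25 0; -1 0 -0.1 0.25 0",
)

```text
time: 46.58
tool_pos: [523.0, 194.6, 27.5]
eef_rot: [-180.0, 0.0, 94.8]
force: [0.7, -0.5, -0.8]
opening: 42.9
grasp_force: 20.5
```

Call:
apply_moves(
  deltas="-1 0 0 0.05 0; -1 0 0 0.1 0; -1 0 0 0.15 0; -1 0 0 0.15 0; -1 0 0 0.15 0",
)

```text
time: 47.0
tool_pos: [523.2, 194.6, 26.5]
eef_rot: [180.0, 0.0, 94.8]
force: [-1.3, -0.2, 4.1]
opening: 43.1
grasp_force: 20.9
```

Contact at the expected height. Release and retreat.

Call:
apply_moves(
  deltas="0.4 0 0 0 0; 0.4 0 0 0 0; 0.4 0 0 0 0; 0.4 0 0 0 0; 0.4 0 0 -1 0; 0.4 0 0 -4 0; 0.4 0 0 -8 0; 0.4 0 0 -12 0",
)

```text
time: 47.67
tool_pos: [522.1, 194.5, 147.3]
eef_rot: [-179.9, 0.0, 94.8]
force: [0.9, 0.8, 0.1]
opening: 59.8
grasp_force: 0.0
```

Call:
apply_moves(
  deltas="0.4 0 0 -4 0; 0.4 0 0 -8 0; 0.4 0 0 -10 0; 0.4 0 0 -10 0; 0.4 0 0 -10 0; 0.4 0 0 -10 0",
)

```text
time: 48.17
tool_pos: [522.3, 194.5, 245.2]
eef_rot: [-179.9, 0.0, 94.8]
force: [-0.3, 0.1, -0.3]
opening: 59.5
grasp_force: 0.0
```

```bash
python3 - <<'E'
from blob import *
snap('wrist','f1');print(cur(),robot.get_obs()['time']);cal=load('f1');im=cv2.imread('pics/f1.png')
q=proj(cal,[[*tr(-40,0),43]])[0];x,y=q.astype(int);g=cv2.cvtColor(im,cv2.COLOR_BGR2GRAY)[y-50:y+50,x-50:x+50]
cc=cv2.HoughCircles(cv2.medianBlur(g,3),cv2.HOUGH_GRADIENT,1.5,60,param1=80,param2=15,minRadius=20,maxRadius=36);print('round pred',q)
if cc is not None: print(cc, at(cal,cc[0,0,0]+x-50,cc[0,0,1]+y-50,42),tr(-40,0))
print('carton pred',proj(cal,[[*tr(-40+a,-86+b),81.5] for a,b in [(13,24),(13,-24),(-13,-24),(-13,24)]]).round(0).tolist())
pink('f1',65,90,100)
E
```

```text
(np.float64(522.0195245163981), np.float64(194.4281086737586), np.float64(244.38276815590706), np.float64(94.80047826623043)) 48.2167
round pred [311.00326308 211.15808814]
[[[51.75 50.25 21.95]]] [524.4 194.   42. ] (np.float64(522.6402856300198), np.float64(194.15288626670738))
carton pred [[325.0, 286.0], [325.0, 333.0], [297.0, 333.0], [297.0, 286.0]]
306.0 [278.1 458.7] [32.5 34. ] 20.2 corners [[257.0, 469.0], [269.0, 437.0], [299.0, 448.0], [288.0, 480.0]]
372.5 [555.8 436.1] [35.1 41.9] 38.7 corners [[529.0, 441.0], [555.0, 409.0], [583.0, 431.0], [556.0, 463.0]]
1764.0 [311.5 297. ] [70. 27.] 90.0 corners [[298.0, 262.0], [325.0, 262.0], [325.0, 332.0], [298.0, 332.0]]
4434.5 [469.7 318.9] [ 72.5 105.5] 31.0 corners [[411.0, 345.0], [466.0, 255.0], [528.0, 292.0], [474.0, 383.0]]
```

```bash
python3 -c "
from workcell import robot
print(robot.close_job())"
```

```text
the job is handed in; nothing more can be done
None
```

The gift set is made up and handed in at about 48 s with all five pieces in place; `close_job()` returned no verdict, the last image measurement of each piece put it within about 2 mm of its target, and I viewed 19 pictures against the 14 allowed.

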